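Lock the rail stud, hang the open hangers, shut the kit drawer

ROBOT

A 6-joint arm with a two-finger parallel gripper is mounted at the origin on the work surface. World frame = base frame: x ahead of the robot, y to its left, z up, the work surface at z = 0. Lengths are in m, angles in rad, forces in N, time in s.
With the tool pointing down it reaches from about 0.425 to 0.95 m from the base axis. Payload 3.5 kg.
Tool frame: the origin (TCP) lies on the centre line of the jaws, within the pads' length; the fingertips stand ahead of it and the grasp point (between the pads) lies 11 mm behind it (tips_ahead is the z of the fingertips in the tool frame, in m); z points along the fingers, y is the direction in which the jaws open and shut (so a half turn about z gives the same grasp; the last joint's range is limited). The gripper opens to 85 mm and grips with 20 to 120 N. Pads are 22 mm wide; open, the fingers measure 114 mm over their backs; the gripper's body (76 mm by 85 mm) begins 54 mm behind the grasp point. The pads swing forward as they close: fully open they stand 13 mm farther back than shut.
Start: joints at [0.995, 0.286, 1.577, -0, 1.279, -0.15], TCP at [0.279, 0.615, 0.239] pointing down, gripper open.
Joint ranges: [-2.77, 2.77], [-0.9, 2.22], [0.21, 2.48], [-1.53, 4.67], [0.24, 2.81], [-2.84, 2.84]. Speed limits (rad/s): [2.79, 2.79, 3.14, 3.14, 3.14, 3.14].

INTERFACE

Orientations are given as a unit quaternion [x, y, z, w].
In Python, from plant import * gives the robot as it stands. The module is installed in compiled form; this text tells all that it offers.
- The arm moves only by the tool move_arm, never from a script. Its arguments are lists of equal length, an entry for each row: "linear": the shift along the world's x, y, z in m, a list of three; "twist": the turn, a rotation vector about the world's x, y, z in degrees, a list of three. A call has 1 to 20 rows; each row shifts and turns the pose as measured when the row begins; what a row does not reach is not made up. A row lasts 1/12 s, in which the tool goes at most 41.7 mm and 7.16 degrees, less where a joint would pass 70% of its speed; a pose out of reach is approached as far as the arm can. A call is refused whole if a number of a shift passes 0.0417 or a number of a turn 7.16, either way. A call with a gripper value outside its range is refused whole. "grip" is the opening, from 0 (shut) to 1 (fully open), set as the call begins (left out, the last holds). The fingers move at their own pace and stop on an object; "force" is the grip in N (left out, the last holds). Time passes only in rows, so rows that do not move let the fingers close. It gives the time, the measured TCP pose, the force and the opening at its end, in the units of the state.
- get_state(): the state, without advancing time (a new reading comes with each control period).
- read_camera(name): name is "side" or "top" or "wrist"; returns a dict with "img" (420x560x3 uint8, blue, green, red), "depth" (420x560 float32, m along the optical axis (not along the pixel's ray), 0 where there is no reading), "fx", "fy", "cx", "cy" (pixels), "rvec" (rotation vector, rad) and "tvec" (3), from world to camera coordinates, as OpenCV has them. Camera axes: x right, y down, z forward; pixel columns grow to the right and rows downward; lengths in m; the calibration is good to about 2 mm. A picture is of the moment at which its call begins.
- sign_off(): hands the job in, once; it reports no verdict.
The state is a dict: "time": time; "qpos": joint angles; "dq": joint speeds; "joint_efforts": joint torques, N m; "eef_pos": TCP position; "tcp_rot": TCP orientation; "contact_force": force on the tool from outside, world axes, zero at the start; "wrist_torque": the same for the moment, N m; "opening": opening from 0.0 (shut) to 1.0 (fully open).
Only numpy, scipy, OpenCV 4.12 (cv2) and the standard library are available. Lean on these libraries where they do the work, as an engineer would, in place of code of your own. Each camera call takes 0.05 s, during which the arm holds its last target.

TASK

Finish putting up the hanging rail. First run the brass second nut down its stud and tighten it firmly against the first nut, so that the rail is locked before anything hangs on it; then hang every orange open hanger on the rod between the posts, the rod passed through its gap, and push the kit drawer they came from fully home until it seats. Leave the bulb, tin, adapter and plug tops where they are.

Things in the scene. Friction and masses are not known exactly. Their poses are not given: they have to be found in the camera images.
- rail: Fixed green rail with a dark rod. Origin: on the work surface below the rod's middle; y along the rod, z up. Rod 12 mm thick, axis 140 mm up, between posts at y -160 and +160 mm (20 by 16 mm, tops at 153 mm); free rod y -152 to 152. Base strip 60 mm wide, 10 mm high. The upright threaded stud (18 mm thick, top 130 mm up) stands at y +255 mm, x 0.
- first_nut_top (a point): Centre of the top face of the first nut on the stud (dark steel hexagon, 27 mm across flats, 16 mm high, fixed; its top is 84 mm above the surface; below it a 50 mm square plate, top at 68 mm). Axes as rail.
- jam_nut_mid (a point): Centre of the second nut (brass hexagon, 38 mm across flats, 22 mm high), on the stud's axis, 11 mm above its underside. z up; x is square to one pair of flats (others at 60 and 120 degrees) and turns with the nut. The stud stands up to 24 mm proud of the nut's top.
- nut_turn (a joint): How far the second nut has been run down, rad; grows clockwise seen from above, which lowers it 16 mm a full turn (2.55 mm per rad) against a friction of 0.06 N m. Starts at 0.3 to 2; stops at 6.0, where it meets the first nut. It stays where it is left and cannot be pushed down unturned.
- nut_bite (a joint): Tightening of the second nut after it has met the first, rad: 0 until then, grows as it is turned clockwise further (the nut's whole turn is nut_turn + nut_bite). Takes 0.2 N m plus 0.5 N m per rad, hard stop at 0.8. When let go it stays, or springs back to about 0.4 if tightened further.
- hanger1: Orange open C-shaped rail hanger (3 to 5 present), standing, gap down. Origin: underside centre; z up, y the way the rod runs through it, x across the gap. 64 (x) by 36 (y) by 96 mm high: feet z 0 to 14, gap 22 mm wide z 0 to 40, inside 30 mm wide z 40 to 60, roof z 60 to 68 (rests on the rod), grip fin 14 (x) by 30 (y), z 68 to 96. 110 g, heavy feet: hangs upright, stands stably.
- hanger2: As hanger1.
- hanger3: As hanger1.
- hanger4: As hanger1.
- hanger5: As hanger1.
- kit_case: Blue kit case, fixed, 200 (x) by 160 (y) by 85 mm high, open to the front (own -x). Origin: centre of the underside.
- drawer (a joint): Easy run of the yellow-fronted kit drawer, m: grows as it comes out along the case's own -x (friction under 1 N), 0 where it meets its catch. Its whole opening is drawer + catch.
- catch (a joint): Last 8 mm of the same drawer, m: starts at about 0.008 and goes to 0, fully seated in its catch against a firm stop, when the front is pushed with 4 to 6 N after drawer has come to 0. It stays where it is left.
- drawer_front (a point): Middle of the drawer's flat yellow front face (158 mm wide, its edges at heights 3 and 77 mm; this point at 45 mm). Axes as the case; the face looks to own -x. A thin pull strip (60 mm wide, looks only) sits near its upper edge.
- bulb: Frosted globe bulb of 84 mm standing in a 62 mm square cardboard sleeve, 147 mm high in all; bystander. Origin: centre of the underside.
- tin: Steel tin with press-fit lid, 94 mm across, 99 mm high; bystander. Origin: centre of the underside.
- adapter: Black plastic socket adapter, 42 mm across, 45 mm high; bystander. Origin: centre of the underside.
- plug1: White plug top 48 by 48 by 22 mm with its pins up (40 mm high); bystander. Origin: centre of the underside.
- plug2: As plug1.
Mind the look-alikes: they are no part of the job. Leave any purple look-alike of the hanger5 alone.

How it is judged:
By the outcome, as a careful person would: the job done as asked, in the order asked, and still so for the second after the job is handed in, with the robot touching nothing.
Of hanger1, hanger2, hanger3, hanger4, hanger5 only 3 to 5 are there at a start; the rules pass over those that are not, and their reading is None.
At some moment in a run one of hanger1, hanger2, hanger3, hanger4, hanger5 may be knocked a few centimetres aside while the robot is not near it.
It also fails if it takes over 210 s, if anything falls off the work surface, if the arm or the gripper's body presses on something with over 40 N, if the wrist force passes 120 N, or if a joint passes its speed limit or range.

## Working session

There is one attempt and no reset: what is moved stays moved. The work goes in short steps, Python scripts to look and compute and a tool call to move; the robot and the scene stay as the last step left them, time stands still between calls to the robot, and variables do not carry over. Pictures are saved under pics/ and viewed, and the job is handed in when it is done.

Besides the shell and the picture viewer there is one more tool, called after "Emit:" by a JSON object that holds its "op" and its "data", one argument or row to a line. move_arm: Moves the arm, as the interface text tells. Its arguments: {"type":"object","properties":{"linear":{"type":"array","items":{"type":"array","items":{"type":"number"}}},"twist":{"type":"array","items":{"type":"array","items":{"type":"number"}}},"grip":{"type":"number"},"force":{"type":"number"}},"required":["linear","twist"]}

```bash
mkdir -p pics; cat > h.py <<'E'
from plant import *
import numpy as np, cv2
def cam(n,save=None):
    c=read_camera(n)
    R=cv2.Rodrigues(np.array(c['rvec'],float))[0]; c['R']=R; c['t']=np.array(c['tvec'],float).ravel()
    if save: cv2.imwrite('pics/'+save,c['img'])
    return c
def pt(c,u,v,d=None):
    if d is None: d=c['depth'][int(v),int(u)]
    p=np.array([(u-c['cx'])/c['fx']*d,(v-c['cy'])/c['fy']*d,d])
    return c['R'].T@(p-c['t'])
def cloud(c):
    d=c['depth'];v,u=np.mgrid[:d.shape[0],:d.shape[1]]
    P=np.stack([(u-c['cx'])/c['fx']*d,(v-c['cy'])/c['fy']*d,d],-1)
    W=(P-c['t'])@c['R']
    W[d<=0]=np.nan
    return W
def proj(c,p):
    q=c['R']@np.array(p,float)+c['t'];return c['fx']*q[0]/q[2]+c['cx'],c['fy']*q[1]/q[2]+c['cy']
E
python3 - <<'E'
from h import *
s=get_state();print({k:np.round(v,3) if not isinstance(v,dict) else v for k,v in s.items()})
for n in ['side','top','wrist']:
    c=cam(n,n+'0.png');print(n,c['fx'],c['cx'],c['cy'],(-c['R'].T@c['t']).round(3),c['R'][2].round(3)); np.save('pics/%s0.npy'%n,cloud(c))
E
```

```text
{'time': np.float64(0.0), 'qpos': array([ 0.995,  0.287,  1.578,  0.   ,  1.279, -0.15 ]), 'dq': array([ 0.   ,  0.002,  0.   , -0.002, -0.002, -0.   ]), 'joint_efforts': array([ 0.0000e+00, -4.0597e+01, -2.9263e+01, -0.0000e+00,  6.0000e-03,
       -0.0000e+00]), 'eef_pos': array([0.278, 0.614, 0.238]), 'tcp_rot': array([ 0.211,  0.977, -0.001, -0.   ]), 'contact_force': array([ 0.551,  0.199, -0.377]), 'wrist_torque': array([-0.012, -0.036,  0.071]), 'opening': np.float64(0.997)}
side 457.70504646462604 278.0141204434646 213.89432389077504 [-0.01  -0.673  0.886] [ 0.489  0.586 -0.646]
top 460.66719811451424 283.29844535208406 207.46019470832883 [0.476 0.028 1.311] [ 0.103 -0.006 -0.995]
wrist 359.9670240131377 269.4900056204327 208.46241330466958 [0.203 0.648 0.373] [ 0.294 -0.136 -0.946]
```

View pics/side0.png

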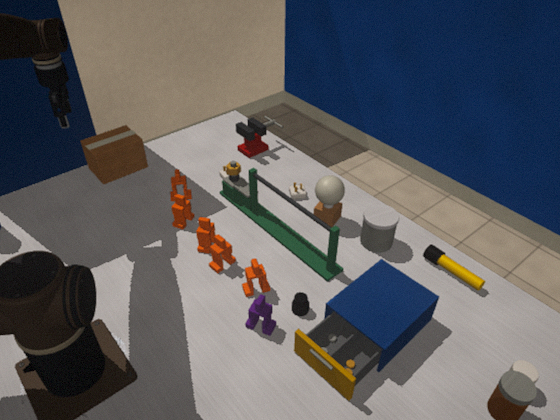

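View pics/top0.png

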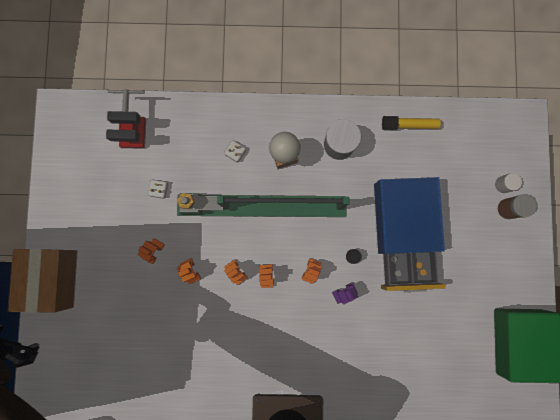

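View pics/wrist0.png

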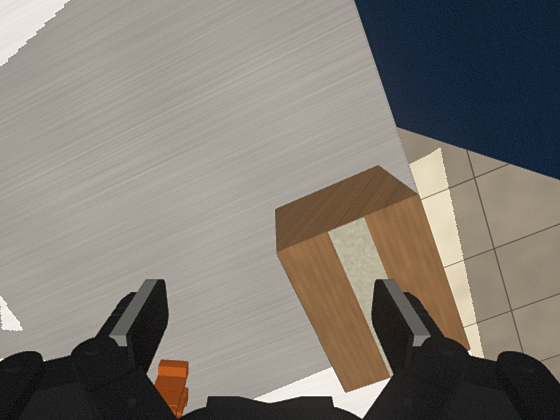

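Top view: five orange hangers at about (151,250), (189,271), (235,272), (266,275), (313,271); purple look-alike at (345,294); stud and nut at (186,201); rail from (178,205) to (347,203); drawer front at (415,286). Next I measure them.

```bash
cat > seg.py <<'E'
from h import *
def orange(c,W):
    hsv=cv2.cvtColor(c['img'],cv2.COLOR_BGR2HSV)
    return (hsv[...,0]>=3)&(hsv[...,0]<=14)&(hsv[...,1]>170)&(hsv[...,2]>60)
def hangers(c,W,reg=None):
    m=orange(c,W).astype(np.uint8)
    n,l,st,ce=cv2.connectedComponentsWithStats(m)
    out=[]
    for i in range(1,n):
        if st[i,4]<80: continue
        P=W[l==i];P=P[~np.isnan(P[:,0])]
        out.append((ce[i].round(),st[i,4],P))
    return out
E
python3 - <<'E'
from seg import *
for n in ['top','side']:
    c=cam(n);W=cloud(c);np.save('pics/%s0.npy'%n,W)
    print(n)
    for ce,a,P in hangers(c,W):
        fin=P[P[:,2]>0.075]
        if len(fin)<5: print(ce,a,P.mean(0).round(3),P[:,2].max());continue
        r=cv2.minAreaRect((fin[:,:2]*1000).astype(np.float32)) 
        ra=cv2.minAreaRect((P[:,:2]*1000).astype(np.float32))
        print(ce,a,'zmax',fin[:,2].max().round(3),'fin',len(fin),np.round(r[0]),np.round(r[1]),round(r[2],1),'all',np.round(ra[0]),np.round(ra[1]),round(ra[2],1))
    if n=='top':
        for u,v in [(186,201),(222,200),(347,202),(223,205),(285,199),(187,203)]: print(u,v,pt(c,u,v).round(3))
        for k,(a,b,x,y) in {'rail':(170,185,190,40),'case':(340,170,120,130),'h':(130,230,200,65)}.items():
            cv2.imwrite('pics/c_%s.png'%k,cv2.resize(c['img'][b:b+y,a:a+x],None,fx=4,fy=4,interpolation=cv2.INTER_CUBIC))
E
```

```text
top
[149. 250.] 266 zmax 0.101 fin 58 [486. 382.] [26. 23.] 61.4 all [482. 384.] [35. 62.] 64.3
[187. 272.] 280 zmax 0.101 fin 61 [428. 278.] [14. 29.] 27.3 all [429. 278.] [61. 35.] 26.2
[311. 272.] 220 zmax 0.103 fin 55 [431. -57.] [27. 22.] 62.3 all [436. -59.] [33. 62.] 69.1
[234. 272.] 235 zmax 0.103 fin 60 [430. 152.] [27. 28.] 14.3 all [428. 150.] [62. 33.] 36.1
[265. 276.] 243 zmax 0.102 fin 57 [417.  65.] [26. 25.] 60.6 all [419.  65.] [61. 33.] 6.3
186 201 [0.611 0.272 0.13 ]
222 200 [0.612 0.177 0.155]
347 202 [ 0.613 -0.14   0.153]
223 205 [0.604 0.179 0.109]
285 199 [0.619 0.017 0.145]
187 203 [0.607 0.272 0.117]
side
[180. 202.] 785 zmax 0.101 fin 132 [447. 329.] [144.  29.] 67.3 all [471. 372.] [280.  61.] 62.9
[213. 244.] 1052 zmax 0.1 fin 187 [421. 105.] [116.  24.] 88.0 all [417. 141.] [202.  64.] 87.7
[255. 278.] 505 zmax 0.101 fin 89 [430. -62.] [28. 12.] 74.9 all [440. -23.] [120.  61.] 74.6
```

View pics/c_rail.png

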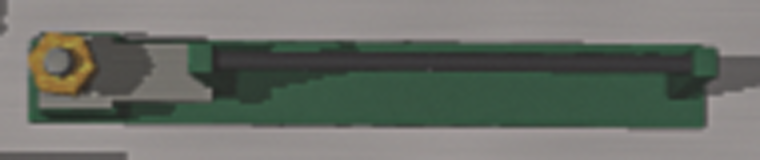

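View pics/c_case.png

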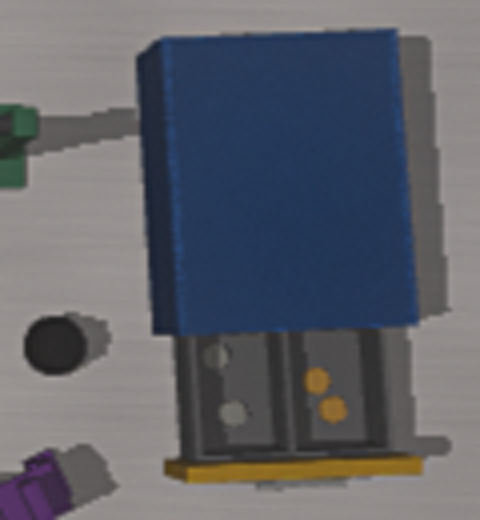

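View pics/c_h.png

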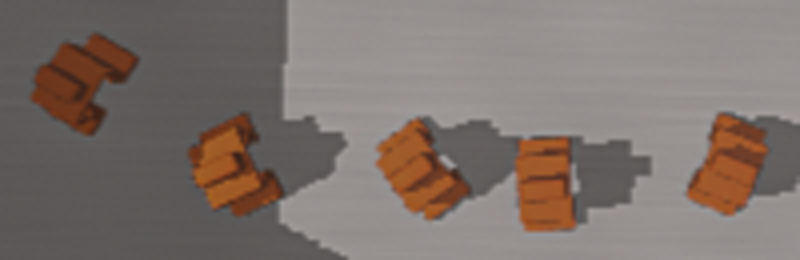

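```bash
python3 - <<'E'
from seg import *
for n in ['top','side']:
    c=cam(n);W=cloud(c);hsv=cv2.cvtColor(c['img'],cv2.COLOR_BGR2HSV)
    g=(hsv[...,0]>60)&(hsv[...,0]<90)&(hsv[...,1]>80)&(W[...,0]<0.75)&(W[...,0]>0.5)
    for lab,m in {'postL':g&(W[...,2]>0.146)&(W[...,1]>0.08),'postR':g&(W[...,2]>0.146)&(W[...,1]<-0.08),
      'base':g&(W[...,2]<0.02),
      'rod':(W[...,2]>0.125)&(W[...,2]<0.16)&(W[...,0]>0.55)&(W[...,0]<0.66)&(np.abs(W[...,1]-0.02)<0.13),
      'stud':(W[...,2]>0.122)&(W[...,2]<0.15)&(abs(W[...,0]-0.61)<0.05)&(abs(W[...,1]-0.272)<0.04),
      'nut':(hsv[...,0]>12)&(hsv[...,0]<30)&(hsv[...,1]>110)&(abs(W[...,0]-0.61)<0.05)&(abs(W[...,1]-0.272)<0.04),
      'yellow':(hsv[...,0]>15)&(hsv[...,0]<30)&(hsv[...,1]>110)&(W[...,1]<-0.1)&(W[...,0]>0.3)&(W[...,0]<0.52),
      'blue':(hsv[...,0]>100)&(hsv[...,0]<130)&(hsv[...,1]>100)&(W[...,1]<-0.1)&(W[...,2]>0.075)&(W[...,2]<0.1),
      }.items():
        P=W[m]
        if len(P)<3: print(n,lab,len(P));continue
        r=cv2.minAreaRect((P[:,:2]*1000).astype(np.float32))
        print(n,lab,len(P),'med',np.median(P,0).round(4),'min',P.min(0).round(3),'max',P.max(0).round(3),'rect',np.round(r[0],1),np.round(r[1]),round(r[2],2))
        if lab=='rod': print('  slope',np.polyfit(P[:,1],P[:,0],1))
    if n=='side': 
      for k,(a,b,x,y) in {'nut':(205,140,80,60),'hs':(160,160,130,150),'dr':(280,250,170,160)}.items():
            cv2.imwrite('pics/s_%s.png'%k,cv2.resize(c['img'][b:b+y,a:a+x],None,fx=4,fy=4,interpolation=cv2.INTER_CUBIC))
E
```

```text
top postL 40 med [0.6148 0.1832 0.1545] min [0.607 0.176 0.15 ] max [0.623 0.19  0.159] rect [614.6 182.8] [16. 13.] 2.55
top postR 40 med [ 0.6179 -0.1356  0.1542] min [ 0.61  -0.142  0.15 ] max [ 0.626 -0.129  0.159] rect [ 618.1 -135.7] [16. 13.] 0.07
top base 1566 med [0.6057 0.0159 0.0115] min [ 0.587 -0.155  0.003] max [0.647 0.321 0.02 ] rect [616.1  83.1] [ 57. 477.] 0.58
top rod 487 med [0.6157 0.0251 0.1464] min [ 0.608 -0.11   0.139] max [0.623 0.15  0.154] rect [616.4  20.2] [ 11. 260.] 1.04
  slope [-0.01394907  0.61618693]
top stud 65 med [0.6128 0.2771 0.1297] min [0.596 0.261 0.122] max [0.632 0.297 0.136] rect [612.3 278.4] [35. 34.] 67.52
top nut 143 med [0.6124 0.2765 0.1196] min [0.594 0.257 0.061] max [0.633 0.305 0.126] rect [612.8 277.9] [40. 41.] 61.03
top yellow 380 med [ 0.4005 -0.3468  0.0769] min [ 0.39  -0.412  0.009] max [ 0.464 -0.255  0.084] rect [ 428.  -331.6] [ 70. 157.] 3.37
top blue 4425 med [ 0.5887 -0.3211  0.0867] min [ 0.487 -0.408  0.075] max [ 0.691 -0.237  0.096] rect [ 590.  -322.4] [199. 161.] 3.34
side postL 28 med [0.6067 0.1796 0.1534]
[... 330 characters left out ...]
 [ 61. 479.] 0.95
side rod 377 med [0.611  0.0078 0.1458] min [ 0.605 -0.11   0.137] max [0.621 0.15  0.151] rect [613.2  19.8] [ 13. 260.] 0.79
  slope [-0.01266589  0.61170465]
side stud 35 med [0.609  0.274  0.1288] min [0.594 0.258 0.122] max [0.621 0.286 0.136] rect [611.6 273. ] [29. 25.] 63.44
side nut 126 med [0.6018 0.2675 0.1148] min [0.591 0.255 0.085] max [0.627 0.293 0.129] rect [606.6 273.2] [30. 39.] 53.49
side yellow 1605 med [ 0.393  -0.3492  0.0473] min [ 0.385 -0.413 -0.001] max [ 0.462 -0.251  0.083] rect [ 424.5 -330.3] [ 72. 162.] 3.65
side blue 5261 med [ 0.5776 -0.3297  0.0865] min [ 0.483 -0.408  0.075] max [ 0.692 -0.238  0.093] rect [ 586.9 -322.3] [200. 161.] 3.41
```

View pics/s_hs.png

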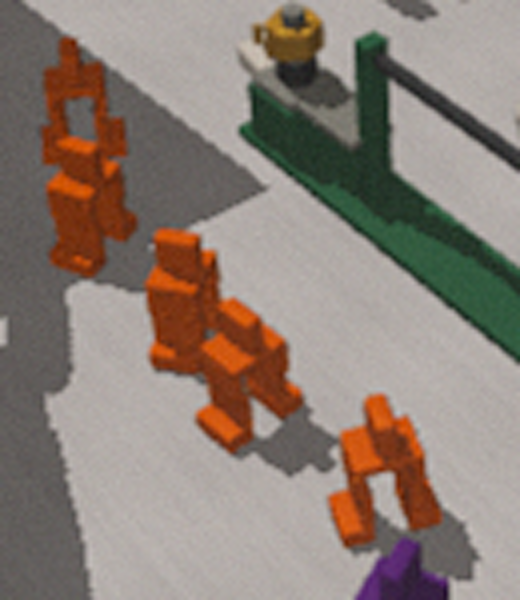

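View pics/s_nut.png

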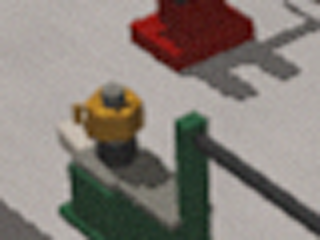

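```bash
python3 - <<'E'
import plant
print([k for k in dir(plant) if not k.startswith('__')])
try: print(plant.tips_ahead)
except Exception as e: print(e)
print({k:v for k,v in plant.get_state().items() if k not in('qpos','dq','joint_efforts')})
E
```

```text
['Unreachable', 'get_state', 'read_camera', 'sign_off', 'tips_ahead']
0.008
{'time': 0.35, 'eef_pos': array([0.27868812, 0.61459381, 0.23898879]), 'tcp_rot': array([ 2.11294824e-01,  9.77422326e-01, -2.90809758e-04, -1.01995506e-04]), 'contact_force': array([0.33192397, 0.31584464, 0.51314622]), 'wrist_torque': array([ 0.05670385, -0.00508175, -0.03367393]), 'opening': 1.0047047510151987}
```

Emit:
{"op": "move_arm", "data": {
  "linear": [
    [0.04,-0.04,0],
    [0.04,-0.04,0],
    [0.04,-0.04,0],
    [0.04,-0.04,0],
    [0.04,-0.04,0]
  ],
  "twist": [
    [0,0,5],
    [0,0,5],
    [0,0,5],
    [0,0,5],
    [0,0,5]
  ]
}}

```text
time: 0.77
eef_pos: [0.4261, 0.4651, 0.2391]
tcp_rot: [-0.022, 1.0, 0.001, -0.001]
contact_force: [1.4, 0.1, 0.8]
opening: 0.999
```

Emit:
{"op": "move_arm", "data": {
  "linear": [
    [0.035,-0.037,0],
    [0.035,-0.037,0],
    [0.035,-0.037,0],
    [0.035,-0.037,0],
    [0.01,-0.01,0],
    [0,0,0]
  ],
  "twist": [
    [0,0,0],
    [0,0,0],
    [0,0,0],
    [0,0,0],
    [0,0,0],
    [0,0,0]
  ]
}}

```text
time: 1.27
eef_pos: [0.5555, 0.3265, 0.2399]
tcp_rot: [-0.02, 1.0, 0.001, 0.001]
contact_force: [-0.9, 0.3, -0.3]
opening: 1.001
```

```bash
cat > st.py <<'E'
from h import *
def tool(s=None):
    s=s or get_state();from scipy.spatial.transform import Rotation as Ro
    R=Ro.from_quat(s['tcp_rot']).as_matrix()
    print('t %.2f pos %s jawyaw %.1f zaxis %s q %s F %s T %s op %.3f'%(s['time'],np.round(s['eef_pos'],4),np.degrees(np.arctan2(R[1,1],R[0,1])),R[:,2].round(3),np.round(s['qpos'],3),np.round(s['contact_force'],1),np.round(s['wrist_torque'],2),s['opening']))
    return s,R
E
python3 - <<'E'
from st import *
tool();c=cam('wrist','w1.png')
E
```

```text
t 1.27 pos [0.5555 0.3265 0.2399] jawyaw 92.3 zaxis [ 0.002  0.001 -1.   ] q [ 3.740e-01  2.190e-01  1.657e+00  1.000e-03  1.264e+00 -1.238e+00] F [-0.9  0.3 -0.3] T [ 0.02  0.   -0.01] op 1.001
```

View pics/w1.png

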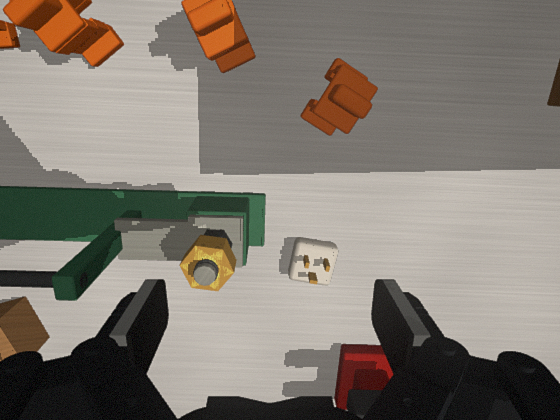

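```bash
python3 - <<'E'
from st import *
c=cam('wrist');W=cloud(c)
a,b=170,225
cv2.imwrite('pics/w1c.png',cv2.resize(c['img'][b:b+75,a:a+80],None,fx=8,fy=8,interpolation=cv2.INTER_CUBIC))
hsv=cv2.cvtColor(c['img'],cv2.COLOR_BGR2HSV)
m=(hsv[...,0]>12)&(hsv[...,0]<30)&(hsv[...,1]>110)&(abs(W[...,0]-0.61)<0.05)&(abs(W[...,1]-0.275)<0.04)
P=W[m];print(len(P),np.percentile(P[:,2],[5,50,90,95,99]))
Q=P[P[:,2]>np.percentile(P[:,2],80)-0.006]
print('centre bbox',(Q.min(0)+Q.max(0))/2, cv2.minEnclosingCircle((Q[:,:2]*1000).astype(np.float32)))
# stud
S=W[(W[...,2]>0.124)&(abs(W[...,0]-0.61)<0.02)&(abs(W[...,1]-0.275)<0.02)];print('stud',len(S),np.median(S,0),S.min(0),S.max(0))
# support width vs angle
for ang in range(0,60,5):
    n=np.array([np.cos(np.radians(ang)),np.sin(np.radians(ang))])
    w=[np.ptp(Q[:,:2]@np.array([np.cos(np.radians(ang+k)),np.sin(np.radians(ang+k))])) for k in (0,60,120)]
    print(ang,np.round(np.array(w)*1000,1),round(sum(w)/3*1000,2))
R_=W[(W[...,2]>0.13)&(W[...,2]<0.15)&(abs(W[...,0]-0.61)<0.03)&(W[...,1]<0.165)]
print('rod',R_.min(0),R_.max(0),np.median(R_,0))
E
```

```text
1779 [0.10016696 0.11792104 0.11901548 0.11928345 0.12007345]
centre bbox [0.59651542 0.27789951 0.20580077] ((596.515380859375, 275.4658203125), 37.15220642089844)
stud 459 [0.61063277 0.27807615 0.12958619] [0.60289117 0.26837275 0.12415014] [0.62124451 0.28711776 0.13155104]
0 [72.2 55.3 51.3] 59.59
5 [73.4 52.4 55.2] 60.35
10 [74.1 49.1 58.7] 60.64
15 [74.3 45.4 61.8] 60.51
20 [73.9 42.4 64.5] 60.27
25 [73.  42.5 66.9] 60.8
30 [71.6 42.3 68.8] 60.9
35 [69.7 41.8 70.1] 60.55
40 [67.3 41.  71.3] 59.85
45 [64.3 39.9 72. ] 58.73
50 [61.  43.4 72.1] 58.85
55 [57.9 47.3 71.8] 59.0
rod [0.60714626 0.13101556 0.13731447] [0.61941889 0.16497871 0.14819014] [0.61113713 0.14890612 0.14480773]
```

View pics/w1c.png

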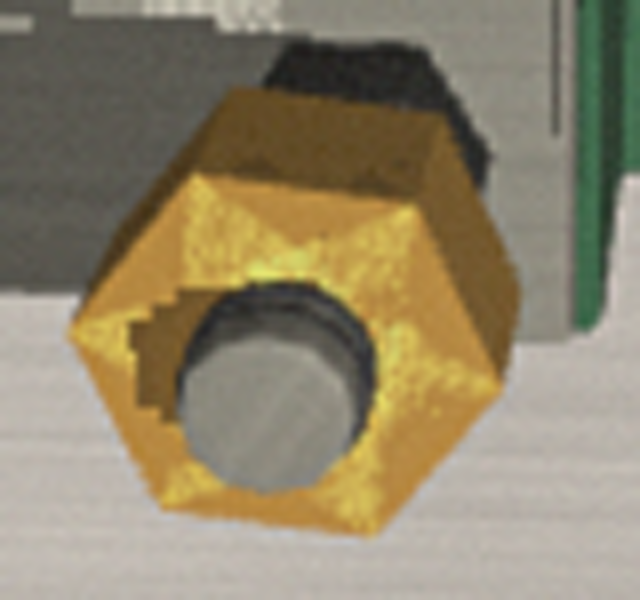

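```bash
python3 - <<'E'
from st import *
c=cam('wrist')
o=-c['R'].T@c['t']
P=[]
for u,v in [(195,172),(418,205),(502,383),(375,535),(163,510),(72,330)]:
    p=pt(c,170+u/8,225+v/8,1.0);d=p-o;q=o+d*((0.1175-o[2])/d[2]);P.append(q)
P=np.array(P)
print(P.round(4),P.mean(0).round(4))
A=P-P.mean(0);a=np.degrees(np.arctan2(A[:,1],A[:,0]));print(a.round(1),(np.mod(a,60)).round(1),np.hypot(A[:,0],A[:,1]))
E
```

```text
[[0.5921 0.271  0.1175]
 [0.5947 0.2927 0.1175]
 [0.614  0.3012 0.1175]
 [0.6321 0.2884 0.1175]
 [0.6301 0.2668 0.1175]
 [0.6099 0.2583 0.1175]] [0.6121 0.2797 0.1175]
[-156.5  143.3   85.    23.4  -35.8  -96. ] [23.5 23.3 25.  23.4 24.2 24. ] [0.02191313 0.02177888 0.02154011 0.02175851 0.02212836 0.02154593]
```

Emit:
{"op": "move_arm", "data": {
  "linear": [
    [0.01,-0.008,0],
    [0.01,-0.008,0],
    [0.01,-0.008,0],
    [0.01,-0.008,0],
    [0.01,-0.008,0],
    [0.003,-0.004,0],
    [0,0,0],
    [0,0,0],
    [0,0,0],
    [0,0,0],
    [0,0,0],
    [0,0,0],
    [0,0,0]
  ],
  "twist": [
    [0,0,7],
    [0,0,7],
    [0,0,7],
    [0,0,7],
    [0,0,7],
    [0,0,7],
    [0,0,7],
    [0,0,7],
    [0,0,7],
    [0,0,7],
    [0,0,7],
    [0,0,5],
    [0,0,0]
  ]
}}

```text
time: 2.5
eef_pos: [0.5861, 0.3147, 0.2394]
tcp_rot: [-0.692, 0.722, 0.004, -0.004]
contact_force: [0.3, 0.7, 0.8]
opening: 1.004
```

```bash
python3 - <<'E'
from st import *
tool()
E
```

```text
t 2.50 pos [0.5861 0.3147 0.2394] jawyaw 177.6 zaxis [-0.011  0.    -1.   ] q [ 0.339  0.27   1.596  0.004  1.285 -2.761] F [0.3 0.7 0.8] T [ 0.   -0.03  0.01] op 1.004
```

Emit:
{"op": "move_arm", "data": {
  "linear": [
    [0.01,-0.012,0],
    [0.01,-0.012,0],
    [0.006,-0.01,0],
    [0,-0.002,-0.02],
    [0,0,-0.02],
    [0,0,0]
  ],
  "twist": [
    [0,-0.3,-1.8],
    [0,-0.3,-1.7],
    [0,0,0],
    [0,0,0],
    [0,0,0],
    [0,0,0]
  ]
}}

```text
time: 3.0
eef_pos: [0.6138, 0.2785, 0.2009]
tcp_rot: [-0.666, 0.746, -0.001, 0.003]
contact_force: [-1.1, -0.0, -0.5]
opening: 0.996
```

```bash
python3 - <<'E'
from st import *
tool()
E
```

```text
t 3.00 pos [0.6138 0.2785 0.2009] jawyaw 173.5 zaxis [ 0.006  0.002 -1.   ] q [ 0.276  0.312  1.617  0.     1.207 -2.753] F [-1.1 -0.  -0.5] T [-0.04  0.05 -0.01] op 0.996
```

Emit:
{"op": "move_arm", "data": {
  "linear": [
    [-0.001,0,-0.03],
    [-0.001,0,-0.03],
    [0,0,-0.025],
    [0,0,-0.015],
    [0,0,-0.004],
    [0,0,0]
  ],
  "twist": [
    [0,0.3,0],
    [0,0,0],
    [0,0,0],
    [0,0,0],
    [0,0,0],
    [0,0,0]
  ]
}}

```text
time: 3.5
eef_pos: [0.6171, 0.2737, 0.0991]
tcp_rot: [-0.662, 0.75, -0.001, 0.004]
contact_force: [-0.3, -1.0, 0.8]
opening: 1.001
```

```bash
python3 - <<'E'
from st import *
tool();cam('wrist','w2.png')
E
```

```text
t 3.50 pos [0.6171 0.2737 0.0991] jawyaw 172.9 zaxis [ 0.008  0.003 -1.   ] q [ 2.670e-01  4.190e-01  1.676e+00  1.000e-03  1.038e+00 -2.751e+00] F [-0.3 -1.   0.8] T [-0.04 -0.05 -0.02] op 1.001
```

View pics/w2.png

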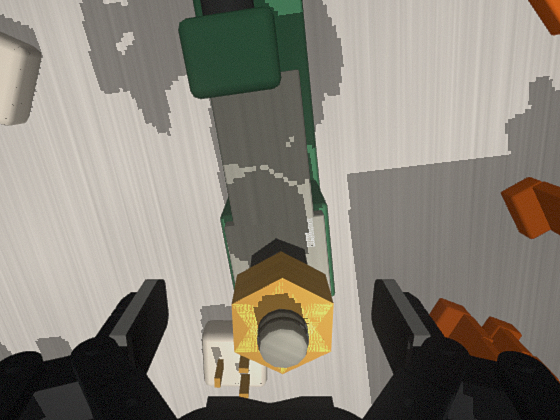

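Emit:
{"op": "move_arm", "data": {
  "linear": [
    [-0.005,0.005,-0.001],
    [0,0,0]
  ],
  "twist": [
    [0,0.5,0],
    [0,0,0]
  ]
}}

```text
time: 3.72
eef_pos: [0.614, 0.279, 0.1019]
tcp_rot: [-0.661, 0.75, 0.001, 0.003]
contact_force: [-0.4, -0.2, 0.6]
opening: 1.004
```

```bash
python3 - <<'E'
from st import *
tool()
E
```

```text
t 3.72 pos [0.614  0.279  0.1019] jawyaw 172.8 zaxis [ 0.003  0.005 -1.   ] q [ 0.275  0.416  1.675  0.004  1.047 -2.743] F [-0.4 -0.2  0.6] T [-0.   -0.01  0.  ] op 1.004
```

Emit:
{"op": "move_arm", "data": {
  "linear": [
    [-0.0015,0,-0.004],
    [0,0,0],
    [0,0,0],
    [0,0,0],
    [0,0,0],
    [0,0,0],
    [0,0,0],
    [0,0,0]
  ],
  "twist": [
    [0,0,0],
    [0,0,0],
    [0,0,0],
    [0,0,0],
    [0,0,0],
    [0,0,0],
    [0,0,0],
    [0,0,0]
  ],
  "grip": 0,
  "force": 60
}}

```text
time: 4.38
eef_pos: [0.6131, 0.2807, 0.1032]
tcp_rot: [-0.661, 0.75, 0.0, 0.005]
contact_force: [-1.6, 0.5, 0.0]
opening: 0.435
```

```bash
python3 - <<'E'
from st import *
tool()
E
```

```text
t 4.38 pos [0.6131 0.2807 0.1032] jawyaw 172.8 zaxis [ 0.007  0.007 -1.   ] q [ 0.277  0.412  1.677  0.006  1.044 -2.741] F [-1.6  0.5  0. ] T [ 0.02  0.13 -0.04] op 0.435
```

Emit:
{"op": "move_arm", "data": {
  "linear": [
    [0,0,-0.0003],
    [0,0,-0.0003],
    [0,0,-0.0003],
    [0,0,-0.0003],
    [0,0,-0.0003],
    [0,0,-0.0003]
  ],
  "twist": [
    [0,0,-7],
    [0,0,-7],
    [0,0,-7],
    [0,0,-7],
    [0,0,-7],
    [0,0,-7]
  ]
}}

```text
time: 4.88
eef_pos: [0.6145, 0.28, 0.1013]
tcp_rot: [-0.34, 0.94, -0.003, 0.005]
contact_force: [-0.1, -0.9, 0.3]
opening: 0.432
```

```bash
python3 - <<'E'
from st import *
tool()
E
```

```text
t 4.88 pos [0.6145 0.28   0.1013] jawyaw 129.7 zaxis [ 0.012 -0.002 -1.   ] q [ 0.279  0.416  1.676 -0.006  1.038 -1.982] F [-0.1 -0.9  0.3] T [-0.05  0.08  0.03] op 0.432
```

Emit:
{"op": "move_arm", "data": {
  "linear": [
    [0,0,-0.0003],
    [0,0,-0.0003],
    [0,0,-0.0003],
    [0,0,-0.0003],
    [0,0,-0.0003],
    [0,0,-0.0003],
    [0,0,-0.0003],
    [0,0,-0.0003],
    [0,0,-0.0003],
    [0,0,-0.0003],
    [0,0,-0.0003],
    [0,0,-0.0003]
  ],
  "twist": [
    [0,0,-7],
    [0,0,-7],
    [0,0,-7],
    [0,0,-7],
    [0,0,-7],
    [0,0,-7],
    [0,0,-7],
    [0,0,-7],
    [0,0,-7],
    [0,0,-7],
    [0,0,-7],
    [0,0,-7]
  ]
}}

```text
time: 5.88
eef_pos: [0.6143, 0.277, 0.0975]
tcp_rot: [0.392, 0.92, -0.009, -0.001]
contact_force: [-2.2, -0.4, 1.2]
opening: 0.43
```

```bash
python3 - <<'E'
from st import *
tool();cam('wrist','w3.png')
E
```

```text
t 5.88 pos [0.6143 0.277  0.0975] jawyaw 43.8 zaxis [-0.008 -0.015 -1.   ] q [ 0.278  0.429  1.666 -0.014  1.058 -0.479] F [-2.2 -0.4  1.2] T [0.07 0.21 0.06] op 0.430
```

View pics/w3.png

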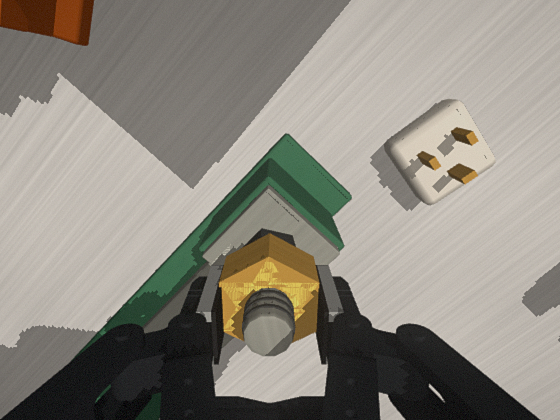

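Emit:
{"op": "move_arm", "data": {
  "linear": [
    [0,0,-0.0003],
    [0,0,-0.0003],
    [0,0,-0.0003],
    [0,0,-0.0003],
    [0,0,-0.0003],
    [0,0,-0.0003],
    [0,0,-0.0003],
    [0,0,-0.0003],
    [0,0,-0.0003],
    [0,0,-0.0003],
    [0,0,-0.0003],
    [0,0,-0.0003]
  ],
  "twist": [
    [0.4,-0.2,-7],
    [0.4,-0.2,-7],
    [0,0,-7],
    [0,0,-7],
    [0,0,-7],
    [0,0,-7],
    [0,0,-7],
    [0,0,-7],
    [0,0,-7],
    [0,0,-7],
    [0,0,-7],
    [0,0,-7]
  ]
}}

```text
time: 6.93
eef_pos: [0.6113, 0.277, 0.0937]
tcp_rot: [0.913, 0.409, -0.003, -0.005]
contact_force: [-1.8, 1.8, 0.9]
opening: 0.429
```

```bash
python3 - <<'E'
from st import *
tool()
E
```

```text
t 6.93 pos [0.6113 0.277  0.0937] jawyaw -41.7 zaxis [-0.009  0.006 -1.   ] q [0.272 0.425 1.68  0.009 1.045 0.995] F [-1.8  1.8  0.9] T [-0.02  0.19  0.06] op 0.429
```

Emit:
{"op": "move_arm", "data": {
  "linear": [
    [0,0,-0.0003],
    [0,0,-0.0003],
    [0,0,-0.0003],
    [0,0,-0.0003],
    [0,0,-0.0003],
    [0,0,-0.0003],
    [0,0,-0.0003],
    [0,0,-0.0003],
    [0,0,-0.0003],
    [0,0,-0.0003],
    [0,0,-0.0003]
  ],
  "twist": [
    [-0.3,-0.3,-7],
    [0,0,-7],
    [0,0,-7],
    [0,0,-7],
    [0,0,-7],
    [0,0,-7],
    [0,0,-7],
    [0,0,-7],
    [0,0,-7],
    [0,0,-7],
    [0,0,-7]
  ],
  "force": 100
}}

```text
time: 7.85
eef_pos: [0.6108, 0.2797, 0.0911]
tcp_rot: [0.965, -0.262, 0.0, -0.004]
contact_force: [-0.7, -0.4, 0.8]
opening: 0.42
```

```bash
python3 - <<'E'
from st import *
tool()
E
```

```text
t 7.85 pos [0.6108 0.2797 0.0911] jawyaw -120.4 zaxis [ 0.002  0.007 -1.   ] q [0.276 0.424 1.686 0.008 1.027 2.373] F [-0.7 -0.4  0.8] T [0.02 0.26 0.35] op 0.420
```

Emit:
{"op": "move_arm", "data": {
  "linear": [
    [0,0,0],
    [0,0,0],
    [0,0,0]
  ],
  "twist": [
    [0,0,-7],
    [0,0,-7],
    [0,0,-5]
  ],
  "force": 120
}}

```text
time: 8.1
eef_pos: [0.6113, 0.2803, 0.0913]
tcp_rot: [0.908, -0.419, 0.002, -0.004]
contact_force: [-0.8, -0.4, -0.0]
opening: 0.416
```

```bash
python3 - <<'E'
from st import *
tool();cam('wrist','w4.png')
E
```

```text
t 8.10 pos [0.6113 0.2803 0.0913] jawyaw -139.5 zaxis [ 0.007  0.005 -1.   ] q [0.278 0.424 1.686 0.004 1.024 2.711] F [-0.8 -0.4 -0. ] T [0.06 0.2  0.58] op 0.416
```

View pics/w4.png

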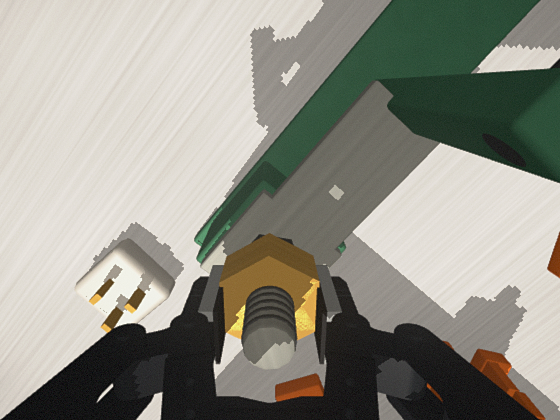

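Emit:
{"op": "move_arm", "data": {
  "linear": [
    [0,0,0],
    [0,0,0],
    [0,0,0],
    [0,0,0],
    [0,0,0.02],
    [0,0,0.03],
    [0,0,0.04],
    [0,0,0.04]
  ],
  "twist": [
    [0,0,0],
    [0,0,0],
    [0,0,0],
    [0,0,0],
    [0,0,0],
    [0,0,0],
    [0,0,0],
    [0,0,7]
  ],
  "grip": 1
}}

```text
time: 8.82
eef_pos: [0.6046, 0.2774, 0.2109]
tcp_rot: [0.934, -0.356, -0.007, 0.004]
contact_force: [0.7, 0.4, -0.4]
opening: 1.001
```

Emit:
{"op": "move_arm", "data": {
  "linear": [
    [-0.01,0,0.03],
    [-0.01,0,0.03],
    [-0.01,0,0],
    [-0.01,0,0],
    [0,0,0],
    [0,0,0],
    [0,0,0]
  ],
  "twist": [
    [0,0,7],
    [0,0,7],
    [0,0,7],
    [0,0,7],
    [0,0,7],
    [0,0,7],
    [0,0,7]
  ]
}}

```text
time: 9.4
eef_pos: [0.5688, 0.2786, 0.2937]
tcp_rot: [0.997, 0.075, 0.008, -0.003]
contact_force: [0.3, -0.3, 0.6]
opening: 1.001
```

```bash
python3 - <<'E'
from st import *
tool();c=cam('wrist','w5.png')
u,v=map(int,proj(c,[.6115,.279,.106]));print(u,v)
a,b=max(u-40,0),max(v-40,0)
print(a,b);cv2.imwrite('pics/w5c.png',cv2.resize(c['img'][b:b+75,a:a+80],None,fx=8,fy=8,interpolation=cv2.INTER_CUBIC))
E
```

```text
t 9.40 pos [0.5688 0.2786 0.2937] jawyaw -81.4 zaxis [ 0.015  0.007 -1.   ] q [0.295 0.151 1.637 0.002 1.338 1.715] F [ 0.3 -0.3  0.6] T [-0.05  0.    0.1 ] op 1.001
276 137
236 97
```

View pics/w5c.png

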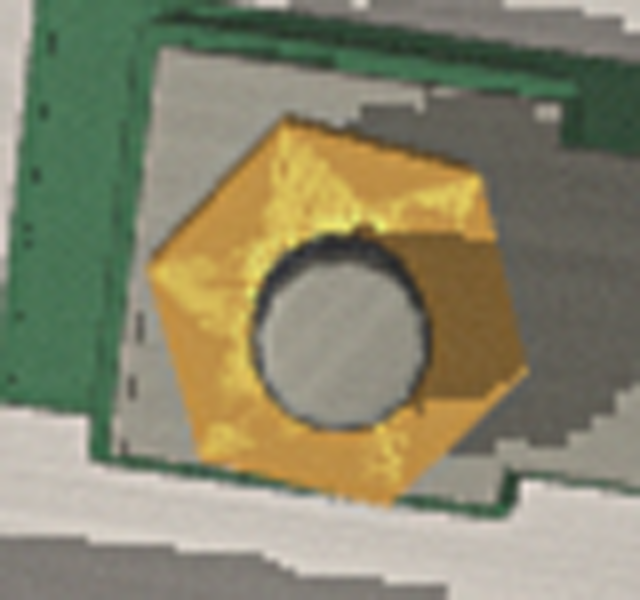

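View pics/w5.png

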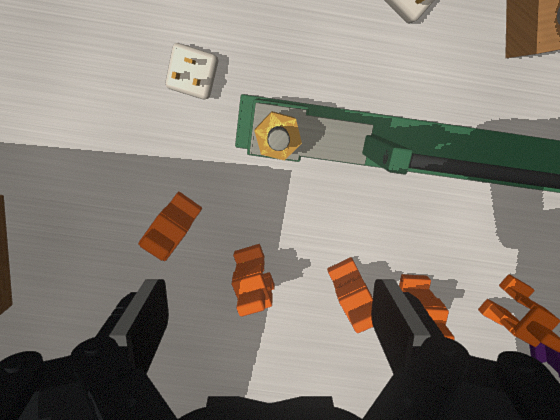

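```bash
python3 - <<'E'
from st import *
c=cam('wrist')
o=-c['R'].T@c['t']
P=[]
for u,v in [(285,115),(482,175),(527,368),(392,503),(203,455),(150,265)]:
    p=pt(c,236+u/8,97+v/8,1.0);d=p-o;q=o+d*((0.1045-o[2])/d[2]);P.append(q)
P=np.array(P)
print(P.mean(0).round(4))
A=P-P.mean(0);a=np.degrees(np.arctan2(A[:,1],A[:,0]));print((np.mod(a,60)).round(1),np.hypot(A[:,0],A[:,1]))
W=cloud(c)
m=(abs(W[...,0]-.611)<.018)&(abs(W[...,1]-.279)<.018)&(W[...,2]<.122);print(np.percentile(W[m][:,2],[50,80,95]))
E
```

```text
[0.613  0.2771 0.1045]
[24.6 23.3 23.4 24.9 24.2 24.1] [0.02246106 0.0217274  0.02178726 0.02188608 0.02186485 0.02179365]
[0.10589314 0.10648147 0.10739445]
```

Nut: top at 106 mm, sprung back about 13° from the peak after release, so it sits against the first nut and is tightened. Now the hangers.

```bash
cat > hang.py <<'E'
from st import *
from seg import *
def hfind(n='top',zlo=0.058,zhi=0.115,verbose=True):
    c=cam(n);W=cloud(c)
    m=(orange(c,W)&(W[...,2]>zlo)&(W[...,2]<zhi)).astype(np.uint8)
    N,l,st,ce=cv2.connectedComponentsWithStats(m,connectivity=8)
    o=[]
    for i in range(1,N):
        if st[i,4]<60: continue
        P=W[l==i];r=cv2.minAreaRect((P[:,:2]*1000).astype(np.float32));(cx,cy),(w,h),a=r
        if w<h: a+=90
        fin=P[P[:,2]>zlo+0.025]
        print(n,'px',ce[i].round(),'n',st[i,4],'c',round(cx,1),round(cy,1),'size',round(max(w,h),1),round(min(w,h),1),'xdir %.1f'%(((a+90)%180)-90),'fin med',(np.median(fin,0)*1000).round(1) if len(fin) else None)
    return c,W
E
python3 - <<'E'
from hang import *
hfind('top');hfind('wrist')
E
```

```text
top px [186. 272.] n 212 c 428.4 277.6 size 44.2 34.8 xdir 26.1 fin med [428.1 277.1  97.1]
top px [233. 272.] n 170 c 428.0 150.2 size 43.8 32.8 xdir 37.2 fin med [427.7 151.8  97.4]
top px [265. 277.] n 187 c 418.6 64.7 size 43.4 32.7 xdir 6.4 fin med [418.9  65.5  97. ]
wrist px [163. 238.] n 1316 c 482.7 383.9 size 43.7 34.9 xdir -29.0 fin med [484.2 383.2  95. ]
wrist px [252. 294.] n 1217 c 428.2 278.1 size 43.4 35.6 xdir 26.3 fin med [430.4 278.6  94.9]
wrist px [359. 307.] n 1020 c 434.0 155.8 size 35.4 28.0 xdir -52.4 fin med [427.6 156.1  94.4]
wrist px [539. 326.] n 1341 c 434.6 -59.5 size 43.6 37.3 xdir -21.6 fin med [438.  -50.6  94.6]
wrist px [440. 318.] n 542 c 430.4 63.8 size 29.7 20.5 xdir -84.6 fin med [425.   58.5  92.1]
```

Emit:
{"op": "move_arm", "data": {
  "linear": [
    [-0.012,0.015,-0.01],
    [-0.012,0.015,-0.01],
    [-0.012,0.015,-0.01],
    [-0.012,0.015,-0.01],
    [-0.012,0.015,-0.01],
    [-0.012,0.015,-0.01],
    [-0.012,0.015,-0.01],
    [0,0,0],
    [0,0,0]
  ],
  "twist": [
    [0,0,7],
    [0,0,7],
    [0,0,7],
    [0,0,7],
    [0,0,7],
    [0,0,7],
    [0,0,7],
    [0,0,3],
    [0,0,0]
  ],
  "grip": 0.6,
  "force": 60
}}

```text
time: 10.35
eef_pos: [0.4819, 0.3859, 0.2177]
tcp_rot: [0.861, 0.508, 0.004, -0.007]
contact_force: [0.8, 0.2, 0.3]
opening: 0.598
```

```bash
cat >> hang.py <<'E'
def goto(x,y,z,yaw):
    s,R=tool();p=np.array(s['eef_pos']);d=(np.array([x,y,z])-p)*1000
    jy=np.degrees(np.arctan2(R[1,1],R[0,1]));dy=(yaw-jy+180)%360-180;dy2=(yaw+180-jy+180)%360-180
    zz=R[:,2];print('need mm',d.round(1),'yaw',round(dy,1),'or',round(dy2,1),'tilt deg wx %.1f wy %.1f'%(np.degrees(-zz[1]),np.degrees(zz[0])), 'q6 end %.2f or %.2f'%(s['qpos'][5]-np.radians(dy),s['qpos'][5]-np.radians(dy2)))
E
python3 - <<'E'
from hang import *
hfind('wrist');goto(.483,.3835,.08,-29)
E
```

```text
wrist px [270. 195.] n 2363 c 481.6 385.1 size 44.1 35.5 xdir -29.3 fin med [482.7 387.2  95.6]
wrist px [276. 319.] n 1966 c 427.4 279.0 size 44.3 35.8 xdir 26.5 fin med [428.8 281.7  95. ]
wrist px [331. 393.] n 158 c 432.2 169.4 size 14.5 14.1 xdir -55.0 fin med None
t 10.40 pos [0.4816 0.3857 0.2173] jawyaw -29.1 zaxis [-0.001  0.017 -1.   ] q [0.505 0.174 1.752 0.016 1.209 1.007] F [-0.2 -1.3 -1. ] T [0.01 0.03 0.  ] op 0.601
need mm [   1.4   -2.2 -137.3] yaw 0.1 or -179.9 tilt deg wx -1.0 wy -0.0 q6 end 1.01 or 4.15
```

Emit:
{"op": "move_arm", "data": {
  "linear": [
    [0,0,-0.03],
    [0,-0.001,-0.03],
    [0,0,-0.03],
    [0,0,-0.03],
    [0,0,-0.012],
    [0,0,-0.004],
    [0,0,0]
  ],
  "twist": [
    [-0.5,0,0],
    [-0.5,0,0],
    [0,0,0],
    [0,0,0],
    [0,0,0],
    [0,0,0],
    [0,0,0]
  ]
}}

```text
time: 10.98
eef_pos: [0.4869, 0.384, 0.0825]
tcp_rot: [0.868, 0.497, 0.006, 0.001]
contact_force: [-0.0, 0.3, -1.4]
opening: 0.599
```

```bash
python3 - <<'E'
from hang import *
cam('wrist','w6.png');goto(.482,.3845,.08,-29)
E
```

```text
t 11.03 pos [0.4874 0.3842 0.0834] jawyaw -30.4 zaxis [ 0.012  0.005 -1.   ] q [ 0.505  0.332  1.826 -0.002  0.971  1.036] F [0.2 0.8 0. ] T [0.01 0.03 0.  ] op 0.597
need mm [-5.4  0.3 -3.4] yaw 1.4 or -178.6 tilt deg wx -0.3 wy 0.7 q6 end 1.01 or 4.15
```

View pics/w6.png

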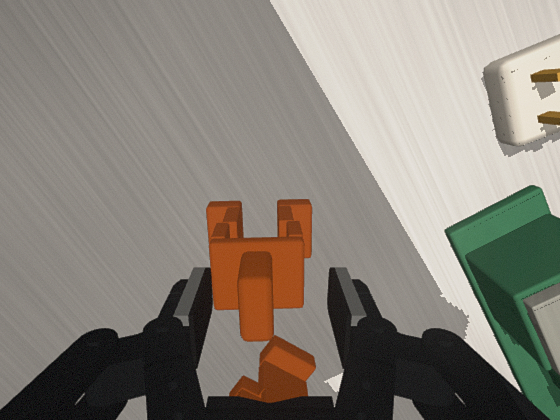

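Emit:
{"op": "move_arm", "data": {
  "linear": [
    [-0.005,0.001,-0.002],
    [0,0,0],
    [0,0,0],
    [0,0,0],
    [0,0,0],
    [0,0,0],
    [0,0,0],
    [0,0,0]
  ],
  "twist": [
    [-0.2,0.7,1],
    [0,0,0],
    [0,0,0],
    [0,0,0],
    [0,0,0],
    [0,0,0],
    [0,0,0],
    [0,0,0]
  ],
  "grip": 0
}}

```text
time: 11.7
eef_pos: [0.4866, 0.388, 0.0903]
tcp_rot: [0.863, 0.505, 0.007, -0.001]
contact_force: [0.6, -0.1, -0.9]
opening: 0.146
```

```bash
python3 - <<'E'
from hang import *
goto(.482,.3845,.24,-29)
E
```

```text
t 11.70 pos [0.4866 0.388  0.0903] jawyaw -29.4 zaxis [ 0.011  0.008 -1.   ] q [0.51  0.325 1.821 0.002 0.982 1.021] F [ 0.6 -0.1 -0.9] T [-0.03  0.03 -0.03] op 0.146
need mm [ -4.6  -3.5 149.7] yaw 0.4 or -179.6 tilt deg wx -0.5 wy 0.6 q6 end 1.01 or 4.16
```

Emit:
{"op": "move_arm", "data": {
  "linear": [
    [0,0,0.03],
    [0,0,0.04],
    [0,0,0.04],
    [0,0,0.04],
    [0,-0.02,0.03],
    [0,-0.03,0],
    [0,-0.03,0],
    [0,-0.03,0],
    [0,-0.03,0],
    [0,-0.03,0]
  ],
  "twist": [
    [0,0.6,0],
    [0,0,0],
    [0,0,0],
    [0,0,0],
    [0,0,5],
    [0,0,5],
    [0,0,5],
    [0,0,5],
    [0,0,5],
    [0,0,5]
  ]
}}

```text
time: 12.53
eef_pos: [0.4812, 0.2144, 0.2774]
tcp_rot: [0.691, 0.723, 0.0, 0.0]
contact_force: [0.4, -0.6, -0.8]
opening: 0.148
```

```bash
python3 - <<'E'
from hang import *
cam('wrist','w7.png');goto(.6128,.123,.265,0.7)
E
```

```text
t 12.58 pos [0.4814 0.2099 0.2772] jawyaw 2.6 zaxis [ 0.    -0.005 -1.   ] q [ 0.22  -0.075  1.899 -0.005  1.318  0.176] F [ 2.4 -0.6 -2.5] T [-0.11 -0.07 -0.07] op 0.148
need mm [131.4 -86.9 -12.2] yaw -1.9 or 178.1 tilt deg wx 0.3 wy 0.0 q6 end 0.21 or -2.93
```

View pics/w7.png

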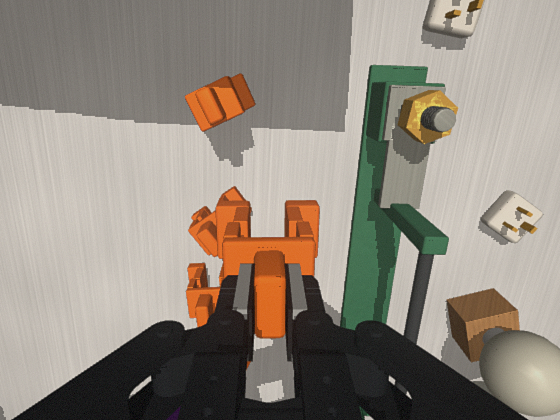

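Emit:
{"op": "move_arm", "data": {
  "linear": [
    [0.03,-0.02,0],
    [0.03,-0.02,0],
    [0.03,-0.02,0],
    [0.03,-0.02,0],
    [0.01,-0.007,0],
    [0,0,-0.001],
    [0,0,-0.001]
  ],
  "twist": [
    [0,0,-0.5],
    [0,0,-0.5],
    [0,0,-0.5],
    [0,0,-0.4],
    [0,0,0],
    [0,0,0],
    [0,0,0]
  ]
}}

```text
time: 13.17
eef_pos: [0.614, 0.1152, 0.2745]
tcp_rot: [0.705, 0.709, -0.002, 0.001]
contact_force: [-0.1, 0.3, -0.5]
opening: 0.146
```

```bash
python3 - <<'E'
from hang import *
cam('wrist','w8.png');cam('side','s8.png');goto(.6128,.123,.265,0.7)
E
```

```text
t 13.27 pos [0.6131 0.1161 0.2743] jawyaw 0.5 zaxis [-0.001 -0.004 -1.   ] q [ 0.026  0.152  1.671 -0.004  1.32   0.019] F [ 0.2  0.6 -0.4] T [0.04 0.01 0.01] op 0.145
need mm [-0.3  6.9 -9.3] yaw 0.2 or -179.8 tilt deg wx 0.2 wy -0.1 q6 end 0.02 or 3.16
```

View pics/w8.png

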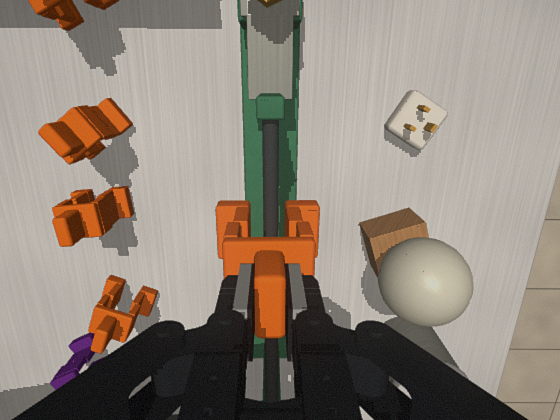

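View pics/s8.png

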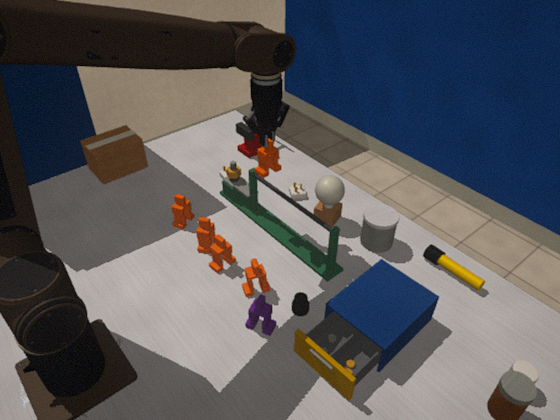

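Emit:
{"op": "move_arm", "data": {
  "linear": [
    [0,0.002,-0.02],
    [0,0.002,-0.02],
    [0,0,-0.01],
    [0,0,-0.003]
  ],
  "twist": [
    [0,0,0],
    [0,0,0],
    [0,0,0],
    [0,0,0]
  ]
}}

```text
time: 13.6
eef_pos: [0.6102, 0.125, 0.2232]
tcp_rot: [0.702, 0.712, 0.001, 0.002]
contact_force: [2.5, -0.3, -0.3]
opening: 0.147
```

```bash
python3 - <<'E'
from hang import *
cam('wrist','w9.png');goto(.6128,.123,.176,0.7)
E
```

```text
t 13.65 pos [0.6104 0.1251 0.2232] jawyaw 0.8 zaxis [ 0.005 -0.003 -1.   ] q [ 0.041  0.185  1.728 -0.003  1.225  0.028] F [ 0.6 -0.7 -1.7] T [ 0.07 -0.16  0.04] op 0.147
need mm [  2.4  -2.1 -47.2] yaw -0.1 or 179.9 tilt deg wx 0.1 wy 0.3 q6 end 0.03 or -3.11
```

View pics/w9.png

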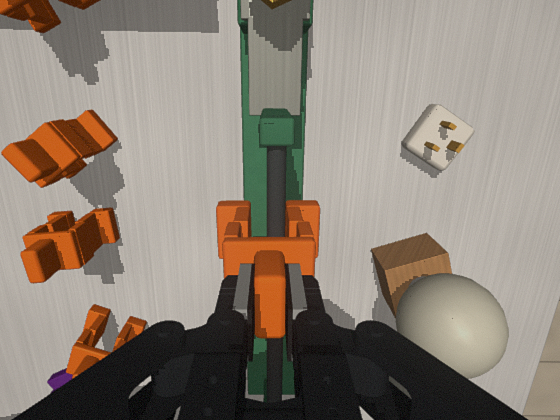

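Emit:
{"op": "move_arm", "data": {
  "linear": [
    [0.0025,0,-0.01],
    [0,0,-0.013],
    [0,0,-0.012],
    [0,0,-0.008],
    [0,0,-0.003]
  ],
  "twist": [
    [0,0.2,0],
    [0,0,0],
    [0,0,0],
    [0,0,0],
    [0,0,0]
  ]
}}

```text
time: 14.07
eef_pos: [0.6132, 0.1265, 0.1768]
tcp_rot: [0.701, 0.713, 0.001, 0.003]
contact_force: [-0.8, 0.7, -1.1]
opening: 0.153
```

```bash
python3 - <<'E'
from hang import *
cam('wrist','w10.png');goto(.6128,.123,.176,0.7)
E
```

```text
t 14.12 pos [0.6128 0.1265 0.1762] jawyaw 0.9 zaxis [ 0.004 -0.002 -1.   ] q [ 0.043  0.235  1.759 -0.003  1.144  0.028] F [-0.7 -0.  -2.3] T [-0.    0.03 -0.05] op 0.147
need mm [-0.  -3.5 -0.2] yaw -0.2 or 179.8 tilt deg wx 0.1 wy 0.2 q6 end 0.03 or -3.11
```

Emit:
{"op": "move_arm", "data": {
  "linear": [
    [0,0,-0.002],
    [0,0,-0.002]
  ],
  "twist": [
    [0,0,0],
    [0,0,0]
  ]
}}

```text
time: 14.28
eef_pos: [0.613, 0.1263, 0.172]
tcp_rot: [0.702, 0.713, 0.0, 0.002]
contact_force: [-3.1, -0.3, 8.8]
opening: 0.141
```

Emit:
{"op": "move_arm", "data": {
  "linear": [
    [0,0,-0.002],
    [0,0,-0.002]
  ],
  "twist": [
    [0,0,0],
    [0,0,0]
  ]
}}

```text
time: 14.45
eef_pos: [0.6135, 0.1263, 0.172]
tcp_rot: [0.702, 0.713, 0.0, 0.002]
contact_force: [-2.2, -0.8, 4.2]
opening: 0.145
```

Emit:
{"op": "move_arm", "data": {
  "linear": [
    [0,0,0],
    [0,0,0],
    [0,0,0],
    [0,0,0.01],
    [0,0,0.03],
    [0,0,0.04],
    [0,0,0.02]
  ],
  "twist": [
    [0,0,0],
    [0,0,0],
    [0,0,0],
    [0,0,0],
    [0,0,0],
    [0,0,0],
    [0,0,0]
  ],
  "grip": 0.6
}}

```text
time: 15.03
eef_pos: [0.6109, 0.1258, 0.2712]
tcp_rot: [0.702, 0.712, -0.003, -0.001]
contact_force: [1.0, -0.3, 1.3]
opening: 0.603
```

Emit:
{"op": "move_arm", "data": {
  "linear": [
    [-0.03,-0.01,0],
    [-0.03,0.02,0],
    [-0.03,0.02,0],
    [-0.02,0.03,0],
    [-0.02,0.03,0],
    [-0.02,0.03,0],
    [-0.02,0.02,0],
    [-0.01,0.01,0]
  ],
  "twist": [
    [0,0,0],
    [0,0,3],
    [0,0,3.5],
    [0,0,4],
    [0,0,4],
    [0,0,4],
    [0,0,4],
    [0,0,4]
  ]
}}

```text
time: 15.7
eef_pos: [0.4305, 0.2771, 0.2882]
tcp_rot: [0.515, 0.857, 0.009, 0.007]
contact_force: [0.1, -0.1, 0.5]
opening: 0.599
```

```bash
python3 - <<'E'
from hang import *
cam('wrist','w11.png');hfind('wrist');hfind('top');goto(.4284,.278,.08,26.2)
cam('side','s11.png')
E
```

```text
wrist px [263. 170.] n 1581 c 426.9 278.3 size 43.8 35.6 xdir 26.7 fin med [426.3 280.1  95.5]
wrist px [212. 265.] n 870 c 426.6 151.5 size 43.2 35.7 xdir 36.7 fin med [433.1 153.4  86.5]
wrist px [158. 310.] n 63 c 398.0 72.8 size 16.5 4.7 xdir -85.3 fin med None
wrist px [327. 363.] n 707 c 589.0 122.5 size 36.2 14.9 xdir -88.5 fin med [590.1 124.7  99.6]
wrist px [137. 408.] n 395 c 427.0 -57.8 size 33.8 13.7 xdir 51.9 fin med [432.5 -49.2  91.6]
top px [186. 272.] n 208 c 428.2 277.7 size 44.0 35.2 xdir 26.4 fin med [428.1 277.5  96.8]
top px [233. 273.] n 156 c 427.9 150.4 size 43.8 33.2 xdir 36.7 fin med [424.9 155.5  97.7]
top px [312. 271.] n 193 c 435.1 -59.1 size 43.4 32.8 xdir -21.3 fin med [434.2 -59.5  97.2]
top px [266. 282.] n 71 c 409.0 63.6 size 32.1 25.1 xdir -88.7 fin med [416.3  66.8  97.4]
t 15.85 pos [0.4322 0.2758 0.2881] jawyaw 27.7 zaxis [ 0.022  0.006 -1.   ] q [ 0.371 -0.126  1.926 -0.002  1.318 -0.112] F [ 0.2 -0.3  0.4] T [-0.01 -0.03  0.01] op 0.601
need mm [  -3.8    2.2 -208.1] yaw -1.5 or 178.5 tilt deg wx -0.4 wy 1.3 q6 end -0.09 or -3.23
```

View pics/s11.png

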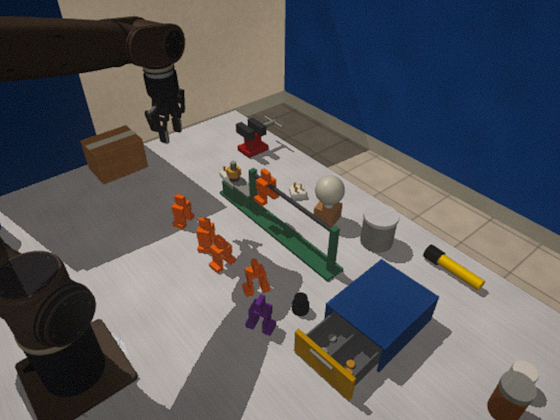

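Emit:
{"op": "move_arm", "data": {
  "linear": [
    [-0.002,0.001,-0.03],
    [-0.002,0.001,-0.04],
    [0,0,-0.04],
    [0,0,-0.04],
    [0,0,-0.03]
  ],
  "twist": [
    [-0.4,0.7,-1],
    [0,0.7,0],
    [0,0,0],
    [0,0,0],
    [0,0,0]
  ]
}}

```text
time: 16.32
eef_pos: [0.4401, 0.2751, 0.1156]
tcp_rot: [0.531, 0.847, 0.01, 0.009]
contact_force: [-0.7, -0.9, -0.2]
opening: 0.6
```

```bash
python3 - <<'E'
from hang import *
goto(.4278,.278,.08,26.4)
E
```

```text
t 16.32 pos [0.4401 0.2751 0.1156] jawyaw 25.8 zaxis [ 0.026  0.007 -1.   ] q [ 0.364  0.071  2.068 -0.003  0.976 -0.084] F [-0.7 -0.9 -0.2] T [0.02 0.02 0.05] op 0.600
need mm [-12.3   2.9 -35.6] yaw 0.6 or -179.4 tilt deg wx -0.4 wy 1.5 q6 end -0.09 or 3.05
```

Emit:
{"op": "move_arm", "data": {
  "linear": [
    [-0.007,0.002,-0.012],
    [-0.005,0.001,-0.012],
    [-0.001,0,-0.008],
    [0,0,-0.003]
  ],
  "twist": [
    [-0.2,1,0.5],
    [-0.2,0.7,0],
    [0,0,0],
    [0,0,0]
  ]
}}

```text
time: 16.65
eef_pos: [0.4254, 0.2738, 0.0729]
tcp_rot: [0.531, 0.847, -0.007, -0.006]
contact_force: [-0.3, -0.1, 2.5]
opening: 0.602
```

```bash
python3 - <<'E'
from hang import *
goto(.4278,.278,.08,26.4);cam('wrist','w12.png')
E
```

```text
t 16.65 pos [0.4254 0.2738 0.0729] jawyaw 25.8 zaxis [-0.018 -0.005 -1.   ] q [ 3.700e-01  1.330e-01  2.093e+00  2.000e-03  9.340e-01 -8.100e-02] F [-0.3 -0.1  2.5] T [ 0.04 -0.01  0.03] op 0.602
need mm [2.4 4.2 7.1] yaw 0.6 or -179.4 tilt deg wx 0.3 wy -1.0 q6 end -0.09 or 3.05
```

View pics/w12.png

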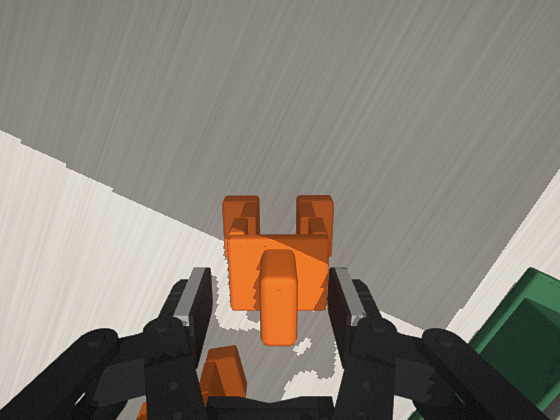

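Emit:
{"op": "move_arm", "data": {
  "linear": [
    [0.002,0.003,0.005],
    [0,0,0],
    [0,0,-0.0005],
    [0,0,-0.0005],
    [0,0,-0.0005],
    [0,0,-0.0005],
    [0,0,-0.0005]
  ],
  "twist": [
    [0.3,-1,0.5],
    [0,0,0],
    [0,0,0],
    [0,0,0],
    [0,0,0],
    [0,0,0],
    [0,0,0]
  ],
  "grip": 0
}}

```text
time: 17.28
eef_pos: [0.4326, 0.2794, 0.0831]
tcp_rot: [0.527, 0.85, 0.006, 0.005]
contact_force: [0.2, -0.5, -1.2]
opening: 0.153
```

```bash
python3 - <<'E'
from hang import *
goto(.4278,.278,.08,26.4)
E
```

```text
t 17.28 pos [0.4326 0.2794 0.0831] jawyaw 26.4 zaxis [ 0.015  0.005 -1.   ] q [ 3.760e-01  1.180e-01  2.087e+00 -1.000e-03  9.210e-01 -8.400e-02] F [ 0.2 -0.5 -1.2] T [-0.04  0.01 -0.  ] op 0.153
need mm [-4.8 -1.4 -3.1] yaw -0.0 or 180.0 tilt deg wx -0.3 wy 0.9 q6 end -0.08 or -3.23
```

Emit:
{"op": "move_arm", "data": {
  "linear": [
    [0,0,0.03],
    [0,0,0.04],
    [0,0,0.04],
    [0,0,0.04],
    [0,-0.01,0.03],
    [0.025,-0.028,0],
    [0.03,-0.032,0],
    [0.03,-0.035,0],
    [0.03,-0.035,0],
    [0.03,-0.035,0],
    [0.02,-0.02,0],
    [0,0,0]
  ],
  "twist": [
    [0,0.5,0],
    [0,0,0],
    [0,0,0],
    [0,0,-4],
    [0,0,-4],
    [0,0,-4],
    [0,0,-4],
    [0,0,-4],
    [0,0,-4],
    [0,0,-2],
    [0,0,0],
    [0,0,0]
  ]
}}

```text
time: 18.28
eef_pos: [0.585, 0.0871, 0.2693]
tcp_rot: [0.71, 0.704, 0.004, -0.001]
contact_force: [-1.1, 0.0, -1.0]
opening: 0.145
```

```bash
python3 - <<'E'
from hang import *
cam('wrist','w13.png');goto(.6134,.0733,.265,0.7)
E
```

```text
t 18.33 pos [0.5836 0.0886 0.269 ] jawyaw -0.5 zaxis [ 0.003  0.008 -1.   ] q [-0.025  0.077  1.762  0.009  1.3   -0.019] F [-0.5  0.1 -1.4] T [ 0.02  0.04 -0.01] op 0.151
need mm [ 29.8 -15.3  -4. ] yaw 1.2 or -178.8 tilt deg wx -0.5 wy 0.2 q6 end -0.04 or 3.10
```

View pics/w13.png

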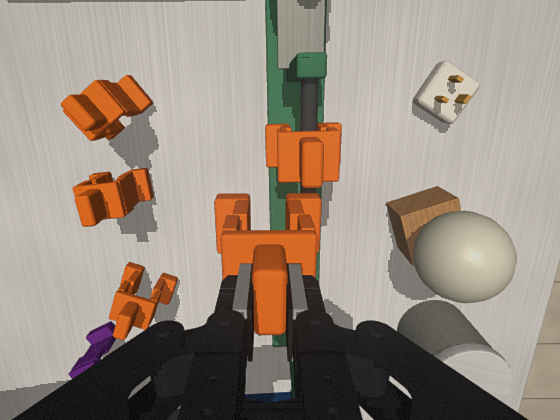

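Emit:
{"op": "move_arm", "data": {
  "linear": [
    [0.014,-0.008,0],
    [0.012,-0.007,0],
    [0.003,0,-0.01],
    [0,0,-0.02],
    [0,0,-0.01]
  ],
  "twist": [
    [-0.3,0,1],
    [-0.2,0,0],
    [0,0,0],
    [0,0,0],
    [0,0,0]
  ]
}}

```text
time: 18.75
eef_pos: [0.6128, 0.0758, 0.2282]
tcp_rot: [0.703, 0.711, 0.002, 0.001]
contact_force: [-0.9, 0.7, -0.8]
opening: 0.15
```

```bash
python3 - <<'E'
from hang import *
cam('wrist','w14.png');goto(.6134,.0733,.169,0.7)
E
```

```text
t 18.80 pos [0.6118 0.076  0.2264] jawyaw 0.6 zaxis [ 0.     0.002 -1.   ] q [-0.042  0.17   1.739  0.002  1.233 -0.053] F [-0.9 -0.5 -3.3] T [ 0.   -0.01  0.01] op 0.149
need mm [  1.6  -2.7 -57.4] yaw 0.1 or -179.9 tilt deg wx -0.1 wy 0.0 q6 end -0.05 or 3.09
```

View pics/w14.png

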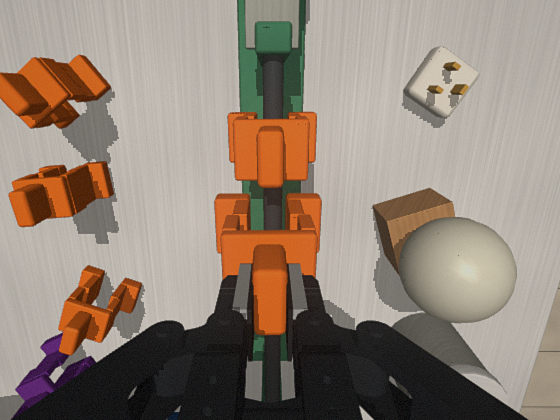

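Emit:
{"op": "move_arm", "data": {
  "linear": [
    [0.0015,-0.001,-0.015],
    [0,0,-0.02],
    [0,0,-0.012],
    [0,0,-0.006],
    [0,0,-0.003]
  ],
  "twist": [
    [0,0,0],
    [0,0,0],
    [0,0,0],
    [0,0,0],
    [0,0,0]
  ]
}}

```text
time: 19.22
eef_pos: [0.6107, 0.0791, 0.1676]
tcp_rot: [0.702, 0.712, 0.0, -0.002]
contact_force: [0.3, 0.1, -1.4]
opening: 0.151
```

Emit:
{"op": "move_arm", "data": {
  "linear": [
    [0,0,-0.002],
    [0,0,-0.002]
  ],
  "twist": [
    [0,0,0],
    [0,0,0]
  ]
}}

```text
time: 19.38
eef_pos: [0.6113, 0.0792, 0.1674]
tcp_rot: [0.701, 0.713, 0.0, -0.001]
contact_force: [-2.1, -1.0, 3.8]
opening: 0.152
```

Emit:
{"op": "move_arm", "data": {
  "linear": [
    [0,0,0],
    [0,0,0],
    [0,0,0],
    [0,0,0.01],
    [0,0,0.03],
    [0,0,0.04],
    [0,0,0.02]
  ],
  "twist": [
    [0,0,0],
    [0,0,0],
    [0,0,0],
    [0,0,0],
    [0,0,0],
    [0,0,0],
    [0,0,0]
  ],
  "grip": 0.6
}}

```text
time: 19.97
eef_pos: [0.6092, 0.0798, 0.2689]
tcp_rot: [0.701, 0.713, -0.002, -0.004]
contact_force: [1.1, -0.1, 1.5]
opening: 0.595
```

Emit:
{"op": "move_arm", "data": {
  "linear": [
    [-0.03,0,0],
    [-0.03,0.01,0],
    [-0.03,0.01,0],
    [-0.03,0.01,0],
    [-0.03,0.015,0],
    [-0.02,0.015,0],
    [-0.01,0.01,0],
    [0,0,0],
    [0,0,0]
  ],
  "twist": [
    [0,0,4],
    [0,0,4],
    [0,0,5],
    [0,0,5],
    [0,0,5],
    [0,0,5],
    [0,0,5],
    [0,0,4],
    [0,0,0]
  ]
}}

```text
time: 20.72
eef_pos: [0.427, 0.1513, 0.2881]
tcp_rot: [0.426, 0.905, 0.01, 0.007]
contact_force: [0.0, -0.5, 1.0]
opening: 0.6
```

```bash
python3 - <<'E'
from hang import *
cam('wrist','w15.png');hfind('wrist');hfind('top');goto(.428,.1505,.08,36.9)
cam('side','s15.png')
E
```

```text
wrist px [264. 171.] n 1549 c 426.6 151.4 size 43.4 35.6 xdir 38.6 fin med [425.4 152.   95.6]
wrist px [206. 228.] n 1447 c 417.9 64.8 size 44.0 35.3 xdir 5.3 fin med [417.1  67.7  95.6]
wrist px [377. 290.] n 411 c 589.8 133.7 size 17.6 17.3 xdir -15.7 fin med [593.2 133.5  99.8]
wrist px [147. 309.] n 793 c 423.0 -56.0 size 37.1 21.4 xdir 70.8 fin med [428.  -60.3  91.4]
wrist px [404. 306.] n 182 c 632.2 139.1 size 20.6 9.2 xdir 28.8 fin med [625.5 137.3 101.3]
wrist px [329. 325.] n 63 c 586.9 65.3 size 11.8 5.8 xdir -35.9 fin med [584.7  66.5  95.9]
top px [265. 277.] n 193 c 418.6 64.9 size 43.0 33.2 xdir 6.5 fin med [418.9  65.5  97. ]
t 20.87 pos [0.4279 0.1507 0.2876] jawyaw 39.4 zaxis [ 0.02   0.011 -1.   ] q [ 0.11  -0.273  2.051  0.009  1.342 -0.579] F [ 0.6 -0.4 -0.1] T [-0.04 -0.    0.04] op 0.599
need mm [ 1.000e-01 -2.000e-01 -2.076e+02] yaw -2.5 or 177.5 tilt deg wx -0.6 wy 1.2 q6 end -0.54 or -3.68
```

View pics/w15.png

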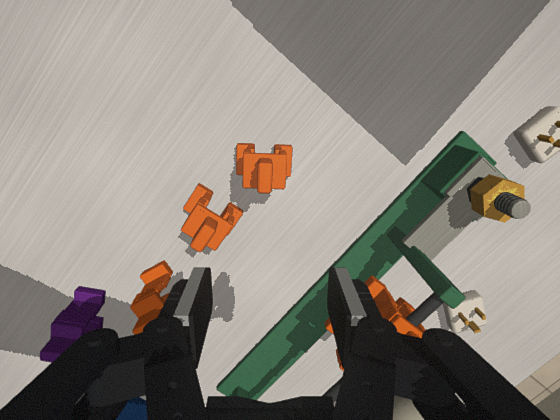

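Emit:
{"op": "move_arm", "data": {
  "linear": [
    [-0.002,0,-0.03],
    [-0.002,0,-0.035],
    [-0.002,0,-0.035],
    [-0.002,0,-0.035],
    [0,0,-0.025]
  ],
  "twist": [
    [-0.4,0.8,-1],
    [-0.1,0.6,-1],
    [0,0.4,0],
    [0,0.4,0],
    [0,0.3,0]
  ]
}}

```text
time: 21.33
eef_pos: [0.4274, 0.1494, 0.1318]
tcp_rot: [0.449, 0.894, 0.001, -0.002]
contact_force: [-1.2, 0.2, -0.6]
opening: 0.602
```

```bash
python3 - <<'E'
from hang import *
goto(.4275,.151,.08,37.5);cam('wrist','w16.png')
E
```

```text
t 21.33 pos [0.4274 0.1494 0.1318] jawyaw 36.7 zaxis [-0.003  0.004 -1.   ] q [ 0.109 -0.093  2.196  0.005  1.041 -0.533] F [-1.2  0.2 -0.6] T [ 0.    0.06 -0.01] op 0.602
need mm [  0.1   1.6 -51.8] yaw 0.8 or -179.2 tilt deg wx -0.2 wy -0.2 q6 end -0.55 or 2.59
```

View pics/w16.png

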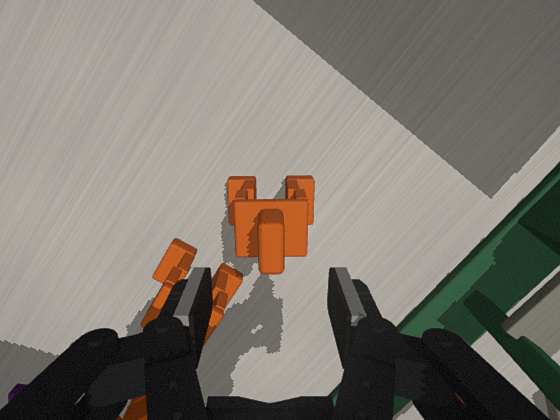

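Emit:
{"op": "move_arm", "data": {
  "linear": [
    [-0.001,0.001,-0.02],
    [-0.001,0.001,-0.02],
    [0,0,-0.01],
    [0,0,-0.003]
  ],
  "twist": [
    [0,0.2,0.5],
    [0,0.3,0],
    [0,0.2,0],
    [0,0,0]
  ]
}}

```text
time: 21.72
eef_pos: [0.4238, 0.1495, 0.072]
tcp_rot: [0.448, 0.894, -0.005, -0.013]
contact_force: [0.7, -0.3, 0.2]
opening: 0.598
```

```bash
python3 - <<'E'
from hang import *
goto(.4275,.151,.08,37.5)
E
```

```text
t 21.72 pos [0.4238 0.1495 0.072 ] jawyaw 36.8 zaxis [-0.028  0.002 -1.   ] q [ 0.11   0.016  2.221  0.006  0.933 -0.536] F [ 0.7 -0.3  0.2] T [ 0.03 -0.   -0.01] op 0.598
need mm [3.7 1.5 8. ] yaw 0.7 or -179.3 tilt deg wx -0.1 wy -1.6 q6 end -0.55 or 2.59
```

Emit:
{"op": "move_arm", "data": {
  "linear": [
    [0.002,0.0015,0.005],
    [0.001,0,0.001],
    [0,0,-0.0005],
    [0,0,-0.0005],
    [0,0,-0.0005],
    [0,0,-0.0005],
    [0,0,-0.0005]
  ],
  "twist": [
    [0,-0.8,0.5],
    [0,-0.5,0],
    [0,0,0],
    [0,0,0],
    [0,0,0],
    [0,0,0],
    [0,0,0]
  ],
  "grip": 0
}}

```text
time: 22.3
eef_pos: [0.4315, 0.1513, 0.0817]
tcp_rot: [0.444, 0.896, 0.003, 0.002]
contact_force: [0.4, -0.4, -1.2]
opening: 0.149
```

```bash
python3 - <<'E'
from hang import *
goto(.4275,.151,.08,37.5)
E
```

```text
t 22.30 pos [0.4315 0.1513 0.0817] jawyaw 37.3 zaxis [ 0.006  0.003 -1.   ] q [ 1.140e-01 -2.000e-03  2.217e+00  3.000e-03  9.200e-01 -5.380e-01] F [ 0.4 -0.4 -1.2] T [-0.01  0.03  0.01] op 0.149
need mm [-4.  -0.3 -1.7] yaw 0.2 or -179.8 tilt deg wx -0.2 wy 0.3 q6 end -0.54 or 2.60
```

Emit:
{"op": "move_arm", "data": {
  "linear": [
    [0,0,0.03],
    [0,0,0.04],
    [0,0,0.04],
    [0,0,0.04],
    [0,-0.005,0.03],
    [0.03,-0.018,0],
    [0.035,-0.022,0],
    [0.035,-0.024,0],
    [0.035,-0.024,0],
    [0.035,-0.022,0],
    [0.02,-0.012,0],
    [0,0,0]
  ],
  "twist": [
    [0,0.3,0],
    [0,0,-3],
    [0,0,-4],
    [0,0,-4],
    [0,0,-4],
    [0,0,-5],
    [0,0,-5],
    [0,0,-5],
    [0,0,-5],
    [0,0,-2],
    [0,0,0],
    [0,0,0]
  ]
}}

```text
time: 23.3
eef_pos: [0.618, 0.0203, 0.2705]
tcp_rot: [0.715, 0.699, 0.006, -0.002]
contact_force: [0.2, 0.2, -2.1]
opening: 0.15
```

```bash
python3 - <<'E'
from hang import *
goto(.614,.028,.235,0.7)
E
```

```text
t 23.30 pos [0.618  0.0203 0.2705] jawyaw -1.4 zaxis [ 0.006  0.011 -1.   ] q [-0.136  0.138  1.694  0.012  1.306 -0.115] F [ 0.2  0.2 -2.1] T [0.07 0.08 0.02] op 0.150
need mm [ -4.    7.7 -35.5] yaw 2.1 or -177.9 tilt deg wx -0.6 wy 0.3 q6 end -0.15 or 2.99
```

Emit:
{"op": "move_arm", "data": {
  "linear": [
    [-0.003,0.006,-0.005],
    [0,0.002,-0.015],
    [0,0,-0.015],
    [0,0,-0.004]
  ],
  "twist": [
    [-0.4,0.2,2],
    [-0.2,0,0],
    [0,0,0],
    [0,0,0]
  ]
}}

```text
time: 23.63
eef_pos: [0.6134, 0.0296, 0.2291]
tcp_rot: [0.701, 0.713, -0.0, -0.0]
contact_force: [-0.7, -0.7, -1.1]
opening: 0.152
```

```bash
python3 - <<'E'
from hang import *
cam('wrist','w17.png');goto(.614,.028,.168,0.7)
E
```

```text
t 23.68 pos [0.6131 0.0299 0.229 ] jawyaw 1.0 zaxis [-0.002  0.001 -1.   ] q [-0.117  0.163  1.742  0.     1.238 -0.134] F [-1.   0.1 -1.9] T [ 0.01  0.01 -0.01] op 0.151
need mm [  0.9  -1.9 -61. ] yaw -0.3 or 179.7 tilt deg wx -0.0 wy -0.1 q6 end -0.13 or -3.27
```

View pics/w17.png

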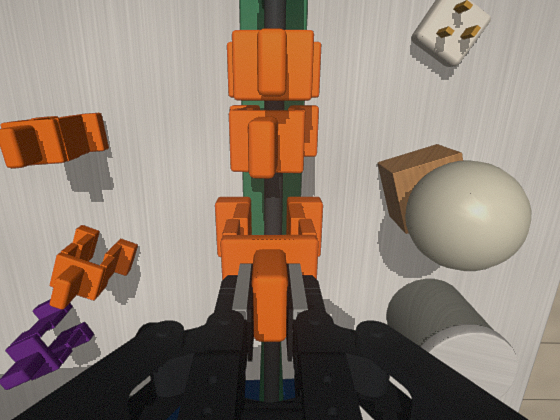

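Emit:
{"op": "move_arm", "data": {
  "linear": [
    [0.001,-0.001,-0.015],
    [0,0,-0.02],
    [0,0,-0.015],
    [0,0,-0.006],
    [0,0,-0.003]
  ],
  "twist": [
    [0,0,0],
    [0,0,0],
    [0,0,0],
    [0,0,0],
    [0,0,0]
  ]
}}

```text
time: 24.1
eef_pos: [0.6119, 0.0335, 0.172]
tcp_rot: [0.698, 0.716, 0.001, 0.001]
contact_force: [0.5, -0.2, -2.3]
opening: 0.15
```

Emit:
{"op": "move_arm", "data": {
  "linear": [
    [0,0,-0.002],
    [0,0,-0.002]
  ],
  "twist": [
    [0,0,0],
    [0,0,0]
  ]
}}

```text
time: 24.27
eef_pos: [0.6116, 0.0343, 0.1689]
tcp_rot: [0.697, 0.717, 0.001, 0.001]
contact_force: [-0.3, 0.4, -2.0]
opening: 0.153
```

```bash
python3 - <<'E'
from hang import *
goto(.614,.028,.168,0.7)
E
```

```text
t 24.27 pos [0.6116 0.0343 0.1689] jawyaw 1.6 zaxis [ 0.003  0.    -1.   ] q [-1.100e-01  2.150e-01  1.797e+00  1.000e-03  1.127e+00 -1.380e-01] F [-0.3  0.4 -2. ] T [-0.    0.03  0.02] op 0.153
need mm [ 2.4 -6.3 -0.9] yaw -0.9 or 179.1 tilt deg wx -0.0 wy 0.2 q6 end -0.12 or -3.26
```

Emit:
{"op": "move_arm", "data": {
  "linear": [
    [0.002,-0.004,-0.001],
    [0,0,-0.002],
    [0,0,-0.002]
  ],
  "twist": [
    [0,0,-0.8],
    [0,0,0],
    [0,0,0]
  ]
}}

```text
time: 24.52
eef_pos: [0.6151, 0.0302, 0.1665]
tcp_rot: [0.702, 0.712, 0.003, 0.003]
contact_force: [-0.8, -0.2, -2.4]
opening: 0.153
```

```bash
python3 - <<'E'
from hang import *
goto(.614,.028,.168,0.7);cam('wrist','w18.png')
E
```

```text
t 24.52 pos [0.6151 0.0302 0.1665] jawyaw 0.8 zaxis [ 0.008 -0.    -1.   ] q [-1.160e-01  2.220e-01  1.793e+00  1.000e-03  1.119e+00 -1.290e-01] F [-0.8 -0.2 -2.4] T [0.   0.03 0.03] op 0.153
need mm [-1.1 -2.2  1.5] yaw -0.1 or 179.9 tilt deg wx 0.0 wy 0.4 q6 end -0.13 or -3.27
```

View pics/w18.png

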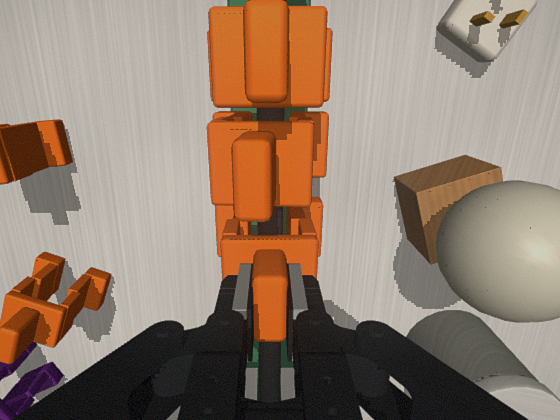

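Emit:
{"op": "move_arm", "data": {
  "linear": [
    [-0.001,-0.002,-0.003],
    [0,0,-0.003]
  ],
  "twist": [
    [0,0.3,0],
    [0,0,0]
  ]
}}

```text
time: 24.73
eef_pos: [0.6151, 0.0289, 0.1649]
tcp_rot: [0.703, 0.712, 0.002, 0.0]
contact_force: [-9.0, 0.0, 14.6]
opening: 0.147
```

Emit:
{"op": "move_arm", "data": {
  "linear": [
    [-0.001,0,0.001],
    [0,0,0],
    [0,0,0]
  ],
  "twist": [
    [0,0,0],
    [0,0,0],
    [0,0,0]
  ]
}}

```text
time: 24.98
eef_pos: [0.6149, 0.0285, 0.1679]
tcp_rot: [0.703, 0.711, 0.003, 0.001]
contact_force: [-0.0, -0.3, -1.8]
opening: 0.149
```

Emit:
{"op": "move_arm", "data": {
  "linear": [
    [0,0,0],
    [0,0,0],
    [0,0,0],
    [0,0,0.01],
    [0,0,0.03],
    [0,0,0.04],
    [0,0,0.02]
  ],
  "twist": [
    [0,0,0],
    [0,0,0],
    [0,0,0],
    [0,0,0],
    [0,0,0],
    [0,0,0],
    [0,0,0]
  ],
  "grip": 0.6
}}

```text
time: 25.57
eef_pos: [0.6106, 0.0284, 0.2642]
tcp_rot: [0.703, 0.711, -0.002, -0.005]
contact_force: [1.1, 0.1, 1.4]
opening: 0.603
```

Emit:
{"op": "move_arm", "data": {
  "linear": [
    [-0.035,0,0],
    [-0.035,0.005,0],
    [-0.035,0.01,0],
    [-0.035,0.01,0],
    [-0.035,0.01,0],
    [-0.015,0.005,0],
    [0,0,0]
  ],
  "twist": [
    [0,0,0],
    [0,0,1],
    [0,0,1],
    [0,0,1],
    [0,0,1],
    [0,0,1],
    [0,0,0]
  ]
}}

```text
time: 26.15
eef_pos: [0.419, 0.068, 0.278]
tcp_rot: [0.67, 0.742, 0.005, 0.004]
contact_force: [-0.1, -0.4, -0.5]
opening: 0.602
```

```bash
python3 - <<'E'
from hang import *
cam('wrist','w19.png');hfind('wrist');hfind('top');goto(.4186,.065,.08,6)
cam('side','s19.png')
E
```

```text
wrist px [468. 140.] n 1323 c 589.0 121.8 size 36.0 15.4 xdir 89.9 fin med [590.6 122.7  99.6]
wrist px [264. 177.] n 1656 c 418.1 64.5 size 43.6 35.6 xdir 5.7 fin med [417.8  66.5  95.5]
wrist px [455. 185.] n 1159 c 591.4 80.7 size 36.2 18.3 xdir 88.2 fin med [591.9  82.   97.8]
wrist px [499. 177.] n 104 c 626.0 93.0 size 7.0 3.2 xdir -83.8 fin med [625.8  93.2 102.8]
wrist px [443. 237.] n 1082 c 592.5 28.9 size 35.8 19.4 xdir 87.9 fin med [592.7  30.8  99.6]
wrist px [482. 233.] n 267 c 627.4 39.8 size 16.6 6.6 xdir 70.3 fin med [626.9  39.2 103.8]
wrist px [267. 289.] n 1365 c 433.8 -59.9 size 44.0 35.5 xdir -21.6 fin med [433.6 -56.   95.3]
top px [312. 271.] n 181 c 434.9 -59.6 size 43.4 33.7 xdir -20.9 fin med [434.4 -59.3  96.8]
t 26.30 pos [0.4219 0.067  0.278 ] jawyaw 5.7 zaxis [ 0.014  0.001 -1.   ] q [-8.200e-02 -3.310e-01  2.112e+00  2.000e-03  1.346e+00 -1.820e-01] F [-0.6  0.2  0.1] T [-0.04 -0.01 -0.01] op 0.599
need mm [  -3.3   -2.  -198. ] yaw 0.3 or -179.7 tilt deg wx -0.1 wy 0.8 q6 end -0.19 or 2.95
```

View pics/w19.png

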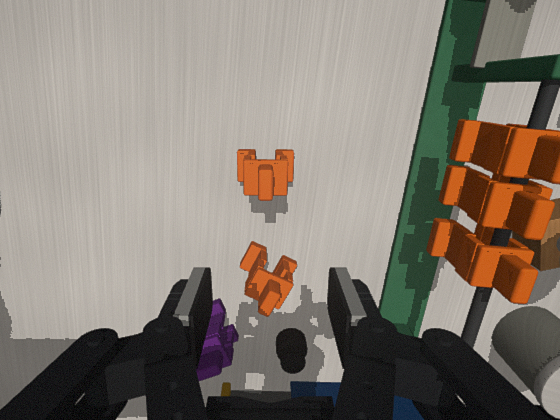

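View pics/s19.png

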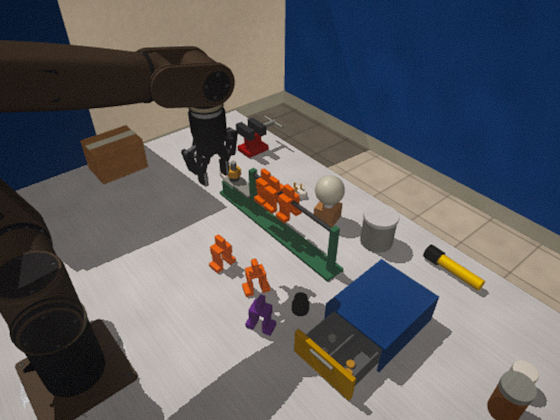

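Emit:
{"op": "move_arm", "data": {
  "linear": [
    [-0.003,-0.001,-0.03],
    [-0.003,-0.001,-0.035],
    [-0.002,0,-0.035],
    [-0.002,0,-0.035],
    [0,0,-0.012]
  ],
  "twist": [
    [0,0.6,0],
    [0,0.5,0],
    [0,0.4,0],
    [0,0.4,0],
    [0,0.1,0]
  ]
}}

```text
time: 26.77
eef_pos: [0.4209, 0.0622, 0.1329]
tcp_rot: [0.673, 0.74, -0.002, -0.002]
contact_force: [-1.2, 0.1, -0.7]
opening: 0.599
```

```bash
python3 - <<'E'
from hang import *
goto(.4182,.0648,.08,5.8);cam('wrist','w20.png')
E
```

```text
t 26.77 pos [0.4209 0.0622 0.1329] jawyaw 5.4 zaxis [-0.007 -0.001 -1.   ] q [-9.200e-02 -1.610e-01  2.254e+00 -1.000e-03  1.055e+00 -1.860e-01] F [-1.2  0.1 -0.7] T [ 0.06  0.02 -0.02] op 0.599
need mm [ -2.7   2.6 -52.9] yaw 0.4 or -179.6 tilt deg wx 0.0 wy -0.4 q6 end -0.19 or 2.95
```

View pics/w20.png

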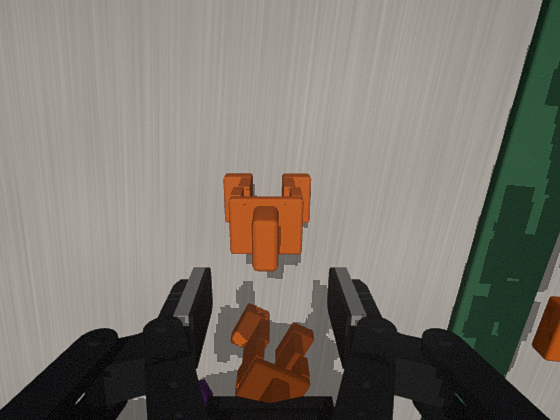

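Emit:
{"op": "move_arm", "data": {
  "linear": [
    [-0.0015,0.001,-0.02],
    [-0.0015,0.001,-0.018],
    [0,0,-0.006],
    [0,0,-0.002]
  ],
  "twist": [
    [0,0,0.4],
    [0,0,0],
    [0,-0.3,0],
    [0,-0.3,0]
  ]
}}

```text
time: 27.15
eef_pos: [0.4225, 0.0625, 0.0852]
tcp_rot: [0.671, 0.741, 0.001, 0.001]
contact_force: [-0.3, 0.1, 0.6]
opening: 0.598
```

```bash
python3 - <<'E'
from hang import *
goto(.4182,.0648,.08,5.8)
E
```

```text
t 27.15 pos [0.4225 0.0625 0.0852] jawyaw 5.7 zaxis [ 0.003 -0.001 -1.   ] q [-9.100e-02 -7.900e-02  2.283e+00 -1.000e-03  9.350e-01 -1.900e-01] F [-0.3  0.1  0.6] T [-0.01  0.05  0.  ] op 0.598
need mm [-4.3  2.3 -5.2] yaw 0.1 or -179.9 tilt deg wx 0.0 wy 0.1 q6 end -0.19 or 2.95
```

Emit:
{"op": "move_arm", "data": {
  "linear": [
    [-0.004,0.002,-0.006],
    [-0.001,0,-0.002],
    [0,0,-0.0005],
    [0,0,-0.0005],
    [0,0,-0.0005],
    [0,0,-0.0005],
    [0,0,-0.0005]
  ],
  "twist": [
    [0,0,0],
    [0,0,0],
    [0,0,0],
    [0,0,0],
    [0,0,0],
    [0,0,0],
    [0,0,0]
  ],
  "grip": 0
}}

```text
time: 27.73
eef_pos: [0.421, 0.0641, 0.078]
tcp_rot: [0.671, 0.741, 0.003, 0.004]
contact_force: [0.7, 0.1, -1.7]
opening: 0.152
```

```bash
python3 - <<'E'
from hang import *
goto(.4182,.0648,.08,5.8)
E
```

```text
t 27.73 pos [0.421  0.0641 0.078 ] jawyaw 5.6 zaxis [ 0.01  -0.001 -1.   ] q [-8.800e-02 -7.200e-02  2.293e+00 -1.000e-03  9.110e-01 -1.860e-01] F [ 0.7  0.1 -1.7] T [ 0.   -0.03 -0.01] op 0.152
need mm [-2.8  0.7  2. ] yaw 0.2 or -179.8 tilt deg wx 0.1 wy 0.6 q6 end -0.19 or 2.95
```

Emit:
{"op": "move_arm", "data": {
  "linear": [
    [0,0,0.03],
    [0,0,0.04],
    [0,0,0.04],
    [0,0,0.04],
    [0,-0.005,0.03],
    [0.032,-0.014,0.004],
    [0.035,-0.017,0],
    [0.035,-0.017,0],
    [0.035,-0.017,0],
    [0.035,-0.015,0],
    [0.018,-0.003,0],
    [0,0,0]
  ],
  "twist": [
    [0,0.3,0],
    [0,0.2,0],
    [0,0,0],
    [0,0,0],
    [0,0,-1],
    [0,0,-1],
    [0,0,-1],
    [0,0,-1],
    [0,0,-1],
    [0,0,0],
    [0,0,0],
    [0,0,0]
  ]
}}

```text
time: 28.73
eef_pos: [0.6134, -0.0276, 0.2754]
tcp_rot: [0.704, 0.71, 0.003, 0.004]
contact_force: [-1.6, 0.3, -1.6]
opening: 0.154
```

```bash
python3 - <<'E'
from hang import *
goto(.614,-.022,.235,0.7)
E
```

```text
t 28.73 pos [ 0.6134 -0.0276  0.2754] jawyaw 0.5 zaxis [ 0.01  -0.003 -1.   ] q [-0.21   0.122  1.702 -0.     1.307 -0.219] F [-1.6  0.3 -1.6] T [ 0.01  0.05 -0.03] op 0.154
need mm [  0.6   5.6 -40.4] yaw 0.2 or -179.8 tilt deg wx 0.1 wy 0.6 q6 end -0.22 or 2.92
```

Emit:
{"op": "move_arm", "data": {
  "linear": [
    [0,0.004,-0.01],
    [0,0,-0.018],
    [0,0,-0.015],
    [0,0,-0.004]
  ],
  "twist": [
    [0,0.4,0],
    [0,0.2,0],
    [0,0,0],
    [0,0,0]
  ]
}}

```text
time: 29.07
eef_pos: [0.6114, -0.0221, 0.2258]
tcp_rot: [0.704, 0.71, -0.002, -0.0]
contact_force: [0.2, -0.4, -2.1]
opening: 0.151
```

```bash
python3 - <<'E'
from hang import *
cam('wrist','w21.png');goto(.614,-.022,.164,0.7)
E
```

```text
t 29.12 pos [ 0.6111 -0.0219  0.2255] jawyaw 0.6 zaxis [-0.004 -0.002 -1.   ] q [-0.201  0.162  1.75  -0.003  1.234 -0.21 ] F [-1.8 -0.4 -2.1] T [0.05 0.01 0.05] op 0.153
need mm [  2.9  -0.1 -61.5] yaw 0.1 or -179.9 tilt deg wx 0.1 wy -0.2 q6 end -0.21 or 2.93
```

View pics/w21.png

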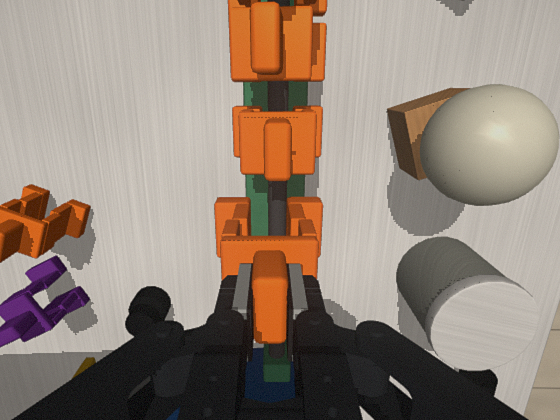

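Emit:
{"op": "move_arm", "data": {
  "linear": [
    [0.003,0,-0.014],
    [0,-0.001,-0.018],
    [0,-0.001,-0.015],
    [0,-0.001,-0.007],
    [0,0,-0.003]
  ],
  "twist": [
    [0,0,0],
    [0,0,0],
    [0,0,0],
    [0,0,0],
    [0,0,0]
  ]
}}

```text
time: 29.53
eef_pos: [0.613, -0.0226, 0.1677]
tcp_rot: [0.703, 0.711, -0.001, 0.001]
contact_force: [0.3, -0.6, -1.6]
opening: 0.151
```

Emit:
{"op": "move_arm", "data": {
  "linear": [
    [0,0,-0.002],
    [0,0,-0.002]
  ],
  "twist": [
    [0,0,0],
    [0,0,0]
  ]
}}

```text
time: 29.7
eef_pos: [0.6127, -0.0223, 0.1638]
tcp_rot: [0.703, 0.712, -0.001, 0.001]
contact_force: [-3.6, 0.7, 8.7]
opening: 0.152
```

```bash
python3 - <<'E'
from hang import *
goto(.614,-.022,.164,0.7)
E
```

```text
t 29.70 pos [ 0.6127 -0.0223  0.1638] jawyaw 0.7 zaxis [-0.    -0.002 -1.   ] q [-0.201  0.223  1.797 -0.002  1.121 -0.212] F [-3.6  0.7  8.7] T [ 0.04  0.7  -0.  ] op 0.152
need mm [1.3 0.3 0.2] yaw -0.0 or 180.0 tilt deg wx 0.1 wy -0.0 q6 end -0.21 or -3.35
```

Seated. Release, then go to hanger E.

Emit:
{"op": "move_arm", "data": {
  "linear": [
    [0,0,0],
    [0,0,0],
    [0,0,0],
    [0,0,0.01],
    [0,0,0.03],
    [0,0,0.04],
    [0,0,0.02]
  ],
  "twist": [
    [0,0,0],
    [0,0,0],
    [0,0,0],
    [0,0,0],
    [0,0,0],
    [0,0,0],
    [0,0,0]
  ],
  "grip": 0.6
}}

```text
time: 30.28
eef_pos: [0.6114, -0.0219, 0.267]
tcp_rot: [0.703, 0.712, -0.002, -0.001]
contact_force: [0.7, -0.5, 1.0]
opening: 0.603
```

Emit:
{"op": "move_arm", "data": {
  "linear": [
    [-0.03,0,0],
    [-0.03,-0.005,0],
    [-0.035,-0.01,0],
    [-0.035,-0.01,0],
    [-0.03,-0.01,0],
    [-0.015,-0.002,0],
    [0,0,0]
  ],
  "twist": [
    [0,0,0],
    [0,0,-4],
    [0,0,-4.5],
    [0,0,-5],
    [0,0,-5],
    [0,0,-4],
    [0,0,0]
  ]
}}

```text
time: 30.87
eef_pos: [0.4366, -0.0608, 0.2866]
tcp_rot: [0.833, 0.554, 0.006, 0.014]
contact_force: [0.7, -0.1, -0.1]
opening: 0.601
```

```bash
python3 - <<'E'
from hang import *
cam('wrist','w22.png');hfind('wrist');goto(.434,-.0598,.08,-21.5)
E
```

```text
wrist px [398.  14.] n 909 c 590.7 24.1 size 27.8 14.7 xdir 89.6 fin med [590.8  22.   99.5]
wrist px [413.  67.] n 1170 c 592.4 -22.0 size 36.6 17.7 xdir 85.9 fin med [592.9 -21.4  97.8]
wrist px [218. 194.] n 1457 c 387.4 -65.7 size 43.4 35.8 xdir -21.0 fin med [388.1 -63.3  95.5]
t 30.97 pos [ 0.4388 -0.0608  0.2868] jawyaw -22.5 zaxis [ 0.026 -0.017 -1.   ] q [-0.364 -0.303  2.076 -0.007  1.339  0.031] F [-1.   0.7  0.2] T [0.   0.04 0.04] op 0.597
need mm [  -4.8    1.  -206.8] yaw 1.0 or -179.0 tilt deg wx 1.0 wy 1.5 q6 end 0.01 or 3.15
```

View pics/w22.png

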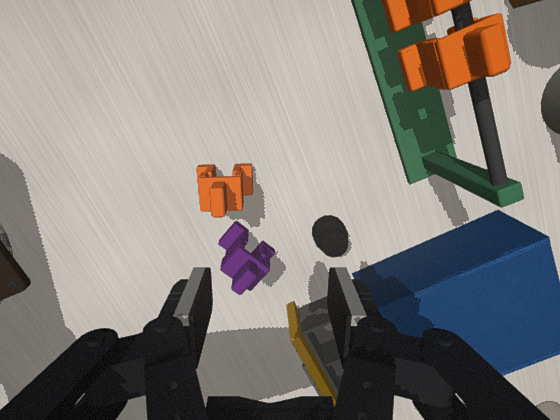

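The picture shows that the last hanger was knocked: it now stands at pixel (218,194), world about (0.387, -0.066), close to the purple one at (245,258). I re-measure with the top camera.

```bash
python3 - <<'E'
from hang import *
c,W=hfind('top');cv2.imwrite('pics/t22.png',cv2.resize(c['img'][180:320,160:460],None,fx=2.6,fy=2.6,interpolation=cv2.INTER_CUBIC))
c=cam('wrist');W=cloud(c);hsv=cv2.cvtColor(c['img'],cv2.COLOR_BGR2HSV)
m=(hsv[...,0]>130)&(hsv[...,0]<165)&(hsv[...,1]>100)
P=W[m&(W[...,2]<.13)];P=P[~np.isnan(P[:,0])];r=cv2.minAreaRect((P[:,:2]*1000).astype(np.float32));print('purple',r)
E
```

```text
purple ((375.15557861328125, -154.28152465820312), (35.42338180541992, 62.82427215576172), 26.827096939086914)
```

View pics/t22.png

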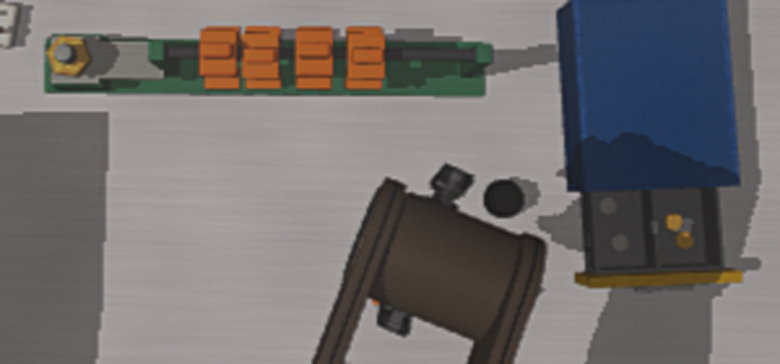

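Emit:
{"op": "move_arm", "data": {
  "linear": [
    [-0.02,-0.002,0],
    [-0.02,-0.002,0],
    [-0.012,0,-0.01],
    [0,0,-0.02],
    [0,0,-0.02]
  ],
  "twist": [
    [0.5,0.8,1],
    [0.5,0.8,0],
    [0,0.5,0],
    [0,0.3,0],
    [0,0.3,0]
  ]
}}

```text
time: 31.48
eef_pos: [0.3929, -0.0653, 0.2403]
tcp_rot: [0.823, 0.567, -0.007, -0.004]
contact_force: [0.8, 0.6, -0.2]
opening: 0.603
```

```bash
python3 - <<'E'
from hang import *
hfind('wrist');goto(.3875,-.0655,.08,-21.3)
E
```

```text
wrist px [520.  39.] n 2355 c 591.7 -22.3 size 36.0 15.6 xdir 89.3 fin med [593.5 -21.3  98. ]
wrist px [266. 186.] n 2040 c 387.0 -65.5 size 44.1 35.5 xdir -21.7 fin med [387.7 -63.7  95.5]
t 31.53 pos [ 0.3909 -0.0643  0.2357] jawyaw -20.9 zaxis [-0.024  0.003 -1.   ] q [-0.416 -0.358  2.21  -0.007  1.313 -0.051] F [-1.1 -0.5 -2.7] T [ 0.01  0.05 -0.04] op 0.600
need mm [  -3.4   -1.2 -155.7] yaw -0.4 or 179.6 tilt deg wx -0.2 wy -1.3 q6 end -0.04 or -3.18
```

Emit:
{"op": "move_arm", "data": {
  "linear": [
    [-0.001,0,-0.03],
    [-0.001,0,-0.03],
    [-0.001,0,-0.03],
    [0,0,-0.015]
  ],
  "twist": [
    [0,-0.6,0],
    [0,-0.2,0],
    [0,0,0],
    [0,0,0]
  ]
}}

```text
time: 31.87
eef_pos: [0.3934, -0.0647, 0.1316]
tcp_rot: [0.821, 0.57, -0.001, -0.001]
contact_force: [0.1, 0.2, -0.5]
opening: 0.598
```

```bash
python3 - <<'E'
from hang import *
hfind('wrist');goto(.3872,-.0655,.08,-21.5)
E
```

```text
wrist px [260. 237.] n 4558 c 386.9 -65.6 size 44.1 36.4 xdir -22.3 fin med [388.2 -62.4  95.5]
t 31.92 pos [ 0.3923 -0.0643  0.1298] jawyaw -20.5 zaxis [-0.005  0.002 -1.   ] q [-0.419 -0.232  2.319 -0.     1.061 -0.062] F [-0.9  0.1 -1.1] T [-0.04  0.05  0.  ] op 0.601
need mm [ -5.1  -1.2 -49.8] yaw -1.0 or 179.0 tilt deg wx -0.1 wy -0.3 q6 end -0.04 or -3.19
```

Reachable. Continuing down.

Emit:
{"op": "move_arm", "data": {
  "linear": [
    [-0.003,-0.001,-0.018],
    [-0.003,0,-0.016],
    [-0.001,0,-0.006]
  ],
  "twist": [
    [0,0,-1],
    [0,0,-0.3],
    [0,0,0]
  ]
}}

```text
time: 32.17
eef_pos: [0.3888, -0.0657, 0.0907]
tcp_rot: [0.827, 0.562, -0.001, -0.002]
contact_force: [-0.4, -0.4, 0.1]
opening: 0.595
```

```bash
python3 - <<'E'
from hang import *
goto(.3872,-.0655,.08,-21.8);cam('wrist','w23.png')
E
```

```text
t 32.17 pos [ 0.3888 -0.0657  0.0907] jawyaw -21.6 zaxis [-0.004  0.002 -1.   ] q [-4.260e-01 -1.700e-01  2.351e+00  1.000e-03  9.650e-01 -5.000e-02] F [-0.4 -0.4  0.1] T [-0.03  0.01 -0.02] op 0.595
need mm [ -1.6   0.2 -10.7] yaw -0.2 or 179.8 tilt deg wx -0.1 wy -0.2 q6 end -0.05 or -3.19
```

View pics/w23.png

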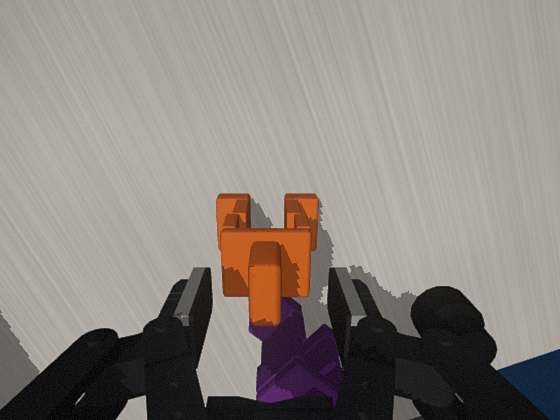

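Emit:
{"op": "move_arm", "data": {
  "linear": [
    [-0.002,0,-0.009],
    [-0.0005,0,-0.002],
    [0,0,-0.0005],
    [0,0,-0.0005],
    [0,0,-0.0005],
    [0,0,-0.0005],
    [0,0,-0.0005]
  ],
  "twist": [
    [0,0,0],
    [0,0,0],
    [0,0,0],
    [0,0,0],
    [0,0,0],
    [0,0,0],
    [0,0,0]
  ],
  "grip": 0
}}

```text
time: 32.8
eef_pos: [0.39, -0.0667, 0.0803]
tcp_rot: [0.826, 0.563, 0.0, 0.0]
contact_force: [-2.0, 0.2, 2.4]
opening: 0.148
```

```bash
python3 - <<'E'
from hang import *
goto(.3872,-.0655,.08,-21.8)
E
```

```text
t 32.80 pos [ 0.39   -0.0667  0.0803] jawyaw -21.5 zaxis [ 0.001  0.    -1.   ] q [-4.280e-01 -1.490e-01  2.356e+00  1.000e-03  9.340e-01 -5.400e-02] F [-2.   0.2  2.4] T [0.06 0.24 0.03] op 0.148
need mm [-2.8  1.2 -0.3] yaw -0.3 or 179.7 tilt deg wx -0.0 wy 0.0 q6 end -0.05 or -3.19
```

Emit:
{"op": "move_arm", "data": {
  "linear": [
    [0,0,0.03],
    [0,0,0.04],
    [0,0,0.04],
    [0,0,0.04],
    [0.01,0,0.03],
    [0.032,-0.001,0.004],
    [0.035,-0.001,0],
    [0.035,-0.001,0],
    [0.035,-0.001,0],
    [0.035,-0.001,0],
    [0.03,0,0],
    [0.01,0,0],
    [0,0,0]
  ],
  "twist": [
    [0,0,0],
    [0,0,0],
    [0,0,2],
    [0,0,3],
    [0,0,3],
    [0,0,4],
    [0,0,4],
    [0,0,4],
    [0,0,2],
    [0,0,0],
    [0,0,0],
    [0,0,0],
    [0,0,0]
  ]
}}

```text
time: 33.88
eef_pos: [0.618, -0.0691, 0.2753]
tcp_rot: [0.697, 0.717, -0.001, 0.004]
contact_force: [-0.7, -0.2, -2.0]
opening: 0.15
```

```bash
python3 - <<'E'
from hang import *
goto(.6145,-.072,.235,0.7)
E
```

```text
t 33.88 pos [ 0.618  -0.0691  0.2753] jawyaw 1.6 zaxis [ 0.005 -0.007 -1.   ] q [-0.272  0.142  1.68  -0.005  1.313 -0.299] F [-0.7 -0.2 -2. ] T [-0.03  0.02  0.05] op 0.150
need mm [ -3.5  -2.9 -40.3] yaw -0.9 or 179.1 tilt deg wx 0.4 wy 0.3 q6 end -0.28 or -3.42
```

Emit:
{"op": "move_arm", "data": {
  "linear": [
    [-0.002,-0.003,-0.01],
    [0,0,-0.018],
    [0,0,-0.015],
    [0,0,-0.004]
  ],
  "twist": [
    [0.4,0.2,-1],
    [0,0.1,0],
    [0,0,0],
    [0,0,0]
  ]
}}

```text
time: 34.22
eef_pos: [0.6136, -0.0726, 0.2262]
tcp_rot: [0.704, 0.71, -0.0, -0.0]
contact_force: [-0.4, 0.0, -1.2]
opening: 0.151
```

```bash
python3 - <<'E'
from hang import *
cam('wrist','w24.png');goto(.6145,-.072,.166,0.7)
E
```

```text
t 34.27 pos [ 0.6133 -0.0725  0.2259] jawyaw 0.4 zaxis [-0.002  0.001 -1.   ] q [-0.282  0.174  1.736  0.     1.235 -0.29 ] F [ 0.9 -0.2 -3.2] T [ 0.03  0.04 -0.02] op 0.148
need mm [  1.2   0.5 -59.9] yaw 0.3 or -179.7 tilt deg wx -0.0 wy -0.1 q6 end -0.29 or 2.85
```

View pics/w24.png

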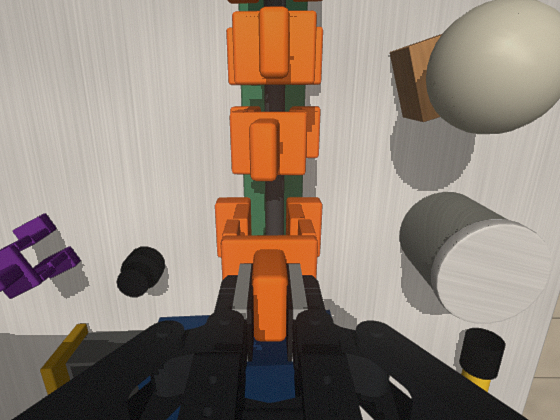

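Emit:
{"op": "move_arm", "data": {
  "linear": [
    [0.002,0,-0.014],
    [0,0,-0.018],
    [0,0,-0.015],
    [0,0,-0.006],
    [0,0,-0.002]
  ],
  "twist": [
    [0,0,0],
    [0,0,0],
    [0,0,0],
    [0,0,0],
    [0,0,0]
  ]
}}

```text
time: 34.68
eef_pos: [0.6139, -0.0734, 0.1702]
tcp_rot: [0.705, 0.709, 0.001, 0.001]
contact_force: [0.3, 0.1, -1.5]
opening: 0.151
```

Emit:
{"op": "move_arm", "data": {
  "linear": [
    [0,0,-0.002],
    [0,0,-0.002]
  ],
  "twist": [
    [0,0,0],
    [0,0,0]
  ]
}}

```text
time: 34.85
eef_pos: [0.6138, -0.0735, 0.1664]
tcp_rot: [0.705, 0.709, 0.001, 0.001]
contact_force: [-1.4, -0.2, -1.2]
opening: 0.15
```

```bash
python3 - <<'E'
from hang import *
goto(.6145,-.072,.166,0.7)
E
```

```text
t 34.85 pos [ 0.6138 -0.0735  0.1664] jawyaw 0.3 zaxis [ 0.003 -0.001 -1.   ] q [-0.283  0.229  1.785  0.     1.125 -0.288] F [-1.4 -0.2 -1.2] T [-0.03  0.03 -0.04] op 0.150
need mm [ 0.7  1.5 -0.4] yaw 0.4 or -179.6 tilt deg wx 0.0 wy 0.2 q6 end -0.30 or 2.85
```

Emit:
{"op": "move_arm", "data": {
  "linear": [
    [0,0,-0.002],
    [0,0,-0.002]
  ],
  "twist": [
    [0,0,0],
    [0,0,0]
  ]
}}

```text
time: 35.02
eef_pos: [0.6142, -0.0737, 0.166]
tcp_rot: [0.705, 0.709, 0.001, 0.002]
contact_force: [-4.0, 1.9, 6.0]
opening: 0.148
```

Seated; release and move clear, then check.

Emit:
{"op": "move_arm", "data": {
  "linear": [
    [0,0,0],
    [0,0,0],
    [0,0,0],
    [0,0,0.01],
    [0,0,0.03],
    [0,0,0.04],
    [0,0,0.02]
  ],
  "twist": [
    [0,0,0],
    [0,0,0],
    [0,0,0],
    [0,0,0],
    [0,0,0],
    [0,0,0],
    [0,0,0]
  ],
  "grip": 0.6
}}

```text
time: 35.6
eef_pos: [0.6126, -0.0732, 0.2662]
tcp_rot: [0.705, 0.709, -0.0, -0.001]
contact_force: [0.9, -0.3, 1.3]
opening: 0.595
```

Emit:
{"op": "move_arm", "data": {
  "linear": [
    [-0.02,-0.03,0],
    [-0.03,-0.035,0],
    [-0.035,-0.035,0],
    [-0.035,-0.035,0],
    [-0.035,-0.035,0],
    [-0.035,-0.035,0],
    [-0.035,-0.035,0],
    [-0.015,-0.025,0],
    [0,0,0]
  ],
  "twist": [
    [0,0,0],
    [0,0,0],
    [0,0,0],
    [0,0,0],
    [0,0,0],
    [0,0,0],
    [0,0,0],
    [0,0,0],
    [0,0,0]
  ],
  "grip": 0
}}

```text
time: 36.35
eef_pos: [0.3998, -0.3151, 0.2852]
tcp_rot: [0.702, 0.712, 0.004, 0.016]
contact_force: [0.2, 0.1, 0.1]
opening: -0.003
```

```bash
python3 - <<'E'
from hang import *
cam('wrist','w25.png');c=cam('side','s25.png')
cv2.imwrite('pics/s25c.png',cv2.resize(c['img'][140:290,200:400],None,fx=4,fy=4,interpolation=cv2.INTER_CUBIC))
c=cam('top');W=cloud(c);cv2.imwrite('pics/t25.png',cv2.resize(c['img'][180:320,160:460],None,fx=2.6,fy=2.6,interpolation=cv2.INTER_CUBIC))
goto(.37,-.345,.05,90)
for n in ['top','side','wrist']:
    c=cam(n);W=cloud(c);hsv=cv2.cvtColor(c['img'],cv2.COLOR_BGR2HSV)
    m=(hsv[...,0]>15)&(hsv[...,0]<30)&(hsv[...,1]>110)&(W[...,1]<-0.1)&(W[...,0]<0.42)&(W[...,0]>.3)&(W[...,2]>.02)
    P=W[m]
    if len(P)>20:
        f=P[:,0]<np.percentile(P[:,0],95); print(n,len(P),np.median(P,0),np.polyfit(P[:,1],P[:,0],1),P.min(0),P.max(0))
E
```

```text
t 36.50 pos [ 0.4025 -0.3114  0.2847] jawyaw 1.0 zaxis [ 0.029 -0.014 -0.999] q [-0.864 -0.138  1.944  0.014  1.306 -0.886] F [0.4 0.1 0.3] T [ 0.01 -0.    0.  ] op -0.001
need mm [ -32.5  -33.6 -234.7] yaw 89.0 or -91.0 tilt deg wx 0.8 wy 1.7 q6 end -2.44 or 0.70
top 249 [ 0.39878061 -0.31204008  0.07737639] [-0.06799067  0.37746609] [ 0.38949247 -0.38372997  0.02283845] [ 0.40993576 -0.25482996  0.28108811]
side 1449 [ 0.39224224 -0.33332084  0.06804626] [-0.14837912  0.33726552] [ 0.30013882 -0.41284702  0.02000053] [ 0.41889245 -0.17412869  0.60966315]
wrist 1839 [ 0.39745635 -0.32171349  0.07684009] [-0.06279844  0.37666586] [ 0.34700398 -0.41016027  0.0206144 ] [ 0.40734943 -0.25554713  0.35886053]
```

View pics/s25c.png

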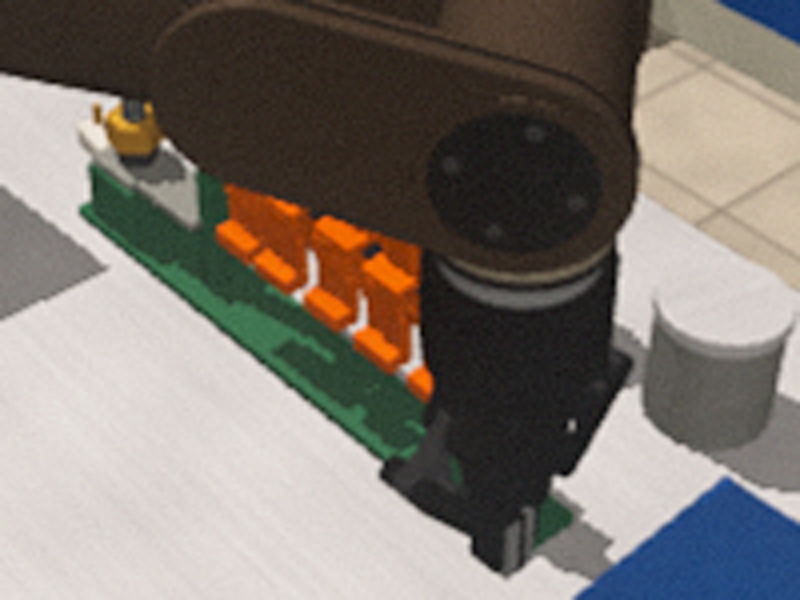

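View pics/w25.png

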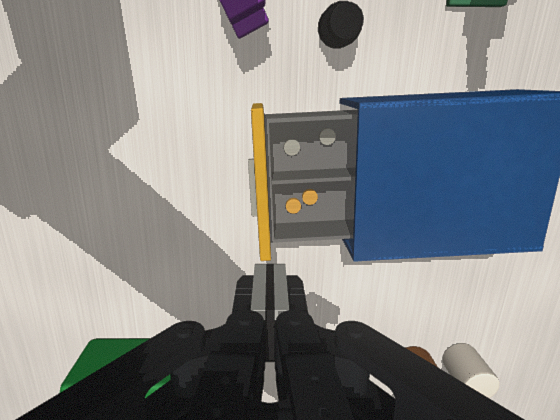

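View pics/t25.png

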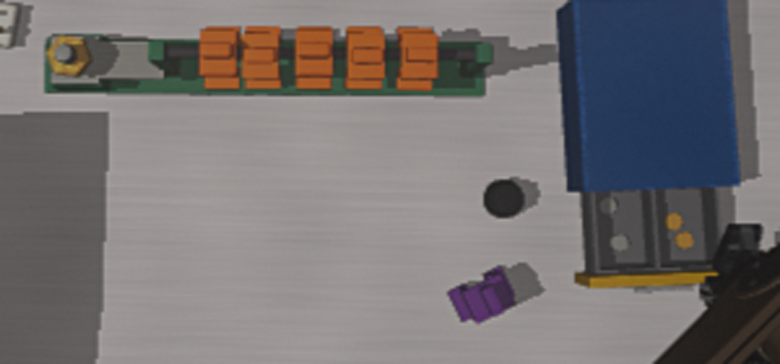

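Emit:
{"op": "move_arm", "data": {
  "linear": [
    [-0.01,-0.005,0],
    [-0.01,-0.005,0],
    [-0.01,-0.005,0],
    [-0.01,-0.005,0],
    [-0.01,-0.005,0],
    [-0.003,0,0],
    [0,0,0],
    [0,0,0],
    [0,0,0],
    [0,0,0],
    [0,0,0],
    [0,0,0],
    [0,0,0]
  ],
  "twist": [
    [0.4,0.8,-7],
    [0.4,0.8,-7],
    [0,0,-7],
    [0,0,-7],
    [0,0,-7],
    [0,0,-7],
    [0,0,-7],
    [0,0,-7],
    [0,0,-7],
    [0,0,-7],
    [0,0,-7],
    [0,0,-7],
    [0,0,-3]
  ]
}}

```text
time: 37.73
eef_pos: [0.3606, -0.3222, 0.2821]
tcp_rot: [1.0, 0.02, -0.0, -0.003]
contact_force: [-0.5, 0.3, 0.0]
opening: -0.004
```

```bash
python3 - <<'E'
from hang import *
goto(.352,-.336,.045,-86.6)
E
```

```text
t 37.73 pos [ 0.3606 -0.3222  0.2821] jawyaw -87.7 zaxis [-0.001  0.006 -1.   ] q [-0.941 -0.177  1.982  0.003  1.342  0.588] F [-0.5  0.3  0. ] T [-0.04  0.05 -0.02] op -0.004
need mm [  -8.6  -13.8 -237.1] yaw 1.1 or -178.9 tilt deg wx -0.4 wy -0.0 q6 end 0.57 or 3.71
```

Emit:
{"op": "move_arm", "data": {
  "linear": [
    [-0.008,-0.008,0],
    [-0.004,-0.006,-0.02],
    [-0.002,0,-0.035],
    [-0.002,0,-0.035],
    [-0.002,0,-0.035],
    [-0.001,0,-0.035],
    [0,0,-0.02]
  ],
  "twist": [
    [0,0,1],
    [0,0,0],
    [0,0.2,0],
    [0,0.2,0],
    [0,0.2,0],
    [0,0.2,0],
    [0,0.2,0]
  ]
}}

```text
time: 38.32
eef_pos: [0.351, -0.3333, 0.1049]
tcp_rot: [0.999, 0.038, -0.003, 0.005]
contact_force: [-0.1, 0.4, -0.0]
opening: -0.0
```

```bash
python3 - <<'E'
from hang import *
goto(.352,-.336,.045,-86.6);cam('side','s26.png')
E
```

```text
t 38.32 pos [ 0.351  -0.3333  0.1049] jawyaw -85.7 zaxis [-0.006 -0.01  -1.   ] q [-0.964  0.022  2.142 -0.013  0.973  0.539] F [-0.1  0.4 -0. ] T [ 0.04 -0.04  0.02] op -0.000
need mm [  1.   -2.7 -59.9] yaw -0.9 or 179.1 tilt deg wx 0.6 wy -0.4 q6 end 0.55 or -2.59
```

View pics/s26.png

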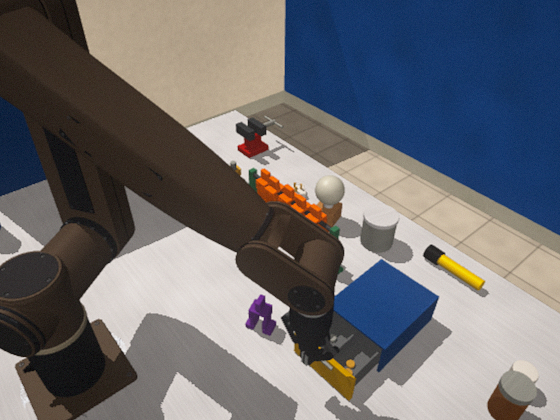

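Emit:
{"op": "move_arm", "data": {
  "linear": [
    [0,-0.002,-0.02],
    [0,-0.001,-0.02],
    [0,0,-0.014],
    [0,0,-0.004]
  ],
  "twist": [
    [0.4,-0.2,-0.5],
    [0.2,0,0],
    [0,0,0],
    [0,0,0]
  ]
}}

```text
time: 38.7
eef_pos: [0.3539, -0.3317, 0.0427]
tcp_rot: [0.999, 0.038, -0.003, -0.003]
contact_force: [-0.9, -0.6, 0.7]
opening: -0.001
```

Emit:
{"op": "move_arm", "data": {
  "linear": [
    [0.01,0.0005,-0.0005],
    [0.01,0.0005,-0.0005],
    [0.008,0.0005,-0.0005],
    [0.008,0.0005,-0.0005]
  ],
  "twist": [
    [0,0,0],
    [0,0,0],
    [0,0,0],
    [0,0,0]
  ]
}}

```text
time: 39.03
eef_pos: [0.3946, -0.3293, 0.0433]
tcp_rot: [0.999, 0.039, -0.002, -0.003]
contact_force: [-0.8, -0.5, 0.2]
opening: 0.002
```

```bash
python3 - <<'E'
from hang import *
goto(.392,-.334,.045,-86.6);cam('wrist','w27.png')
E
```

```text
t 39.03 pos [ 0.3946 -0.3293  0.0433] jawyaw -85.5 zaxis [-0.005  0.005 -1.   ] q [-8.930e-01  1.960e-01  2.088e+00 -1.000e-03  8.650e-01  6.010e-01] F [-0.8 -0.5  0.2] T [-0.02  0.07 -0.03] op 0.002
need mm [-2.6 -4.7  1.7] yaw -1.1 or 178.9 tilt deg wx -0.3 wy -0.3 q6 end 0.62 or -2.52
```

View pics/w27.png

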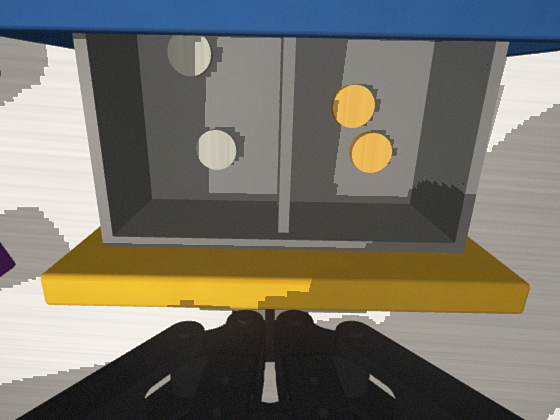

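Emit:
{"op": "move_arm", "data": {
  "linear": [
    [0.01,-0.001,-0.0005],
    [0.01,0,0],
    [0.01,0.0005,0],
    [0.01,0.0005,0],
    [0.01,0.0005,0]
  ],
  "twist": [
    [0,0,-0.5],
    [0,0,0],
    [0,0,0],
    [0,0,0],
    [0,0,0]
  ]
}}

```text
time: 39.5
eef_pos: [0.4512, -0.3295, 0.0451]
tcp_rot: [0.999, 0.035, -0.001, -0.001]
contact_force: [-1.4, 0.3, -0.6]
opening: -0.003
```

```bash
python3 - <<'E'
from hang import *
goto(.478,-.329,.045,-86.6);cam('wrist','w28.png')
E
```

```text
t 39.50 pos [ 0.4512 -0.3295  0.0451] jawyaw -86.0 zaxis [-0.002  0.002 -1.   ] q [-0.812  0.278  1.982 -0.     0.885  0.69 ] F [-1.4  0.3 -0.6] T [0.03 0.11 0.  ] op -0.003
need mm [26.8  0.5 -0.1] yaw -0.6 or 179.4 tilt deg wx -0.1 wy -0.1 q6 end 0.70 or -2.44
```

View pics/w28.png

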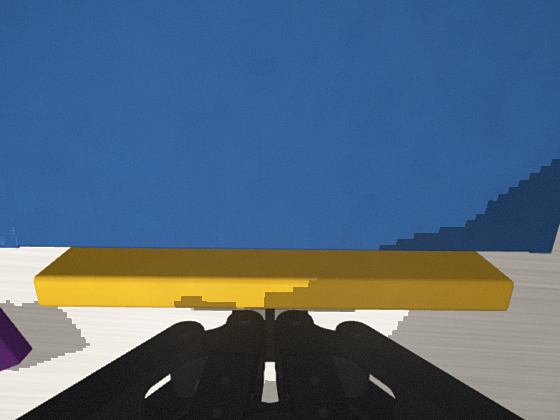

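Now slow pushes, watching the force.

Emit:
{"op": "move_arm", "data": {
  "linear": [
    [0.006,0.0003,0],
    [0.005,0.0003,0],
    [0.004,0.0002,0]
  ],
  "twist": [
    [0,0,0],
    [0,0,0],
    [0,0,0]
  ]
}}

```text
time: 39.8
eef_pos: [0.4659, -0.3288, 0.0452]
tcp_rot: [0.999, 0.037, -0.006, -0.002]
contact_force: [-22.5, -3.0, 11.3]
opening: -0.003
```

Emit:
{"op": "move_arm", "data": {
  "linear": [
    [0.003,0.0002,0],
    [0.003,0.0002,0]
  ],
  "twist": [
    [0,0,0],
    [0,0,0]
  ]
}}

```text
time: 39.97
eef_pos: [0.4649, -0.3285, 0.0446]
tcp_rot: [0.999, 0.038, -0.016, -0.004]
contact_force: [-14.9, -1.6, 7.5]
opening: -0.002
```

Emit:
{"op": "move_arm", "data": {
  "linear": [
    [0.003,0.0002,0],
    [0.003,0.0002,0]
  ],
  "twist": [
    [0,0,0],
    [0,0,0]
  ]
}}

```text
time: 40.13
eef_pos: [0.4643, -0.3284, 0.0448]
tcp_rot: [0.999, 0.039, -0.026, -0.007]
contact_force: [-13.5, -1.2, 7.6]
opening: -0.003
```

```bash
python3 - <<'E'
from hang import *
tool();cam('wrist','w29.png')
E
```

```text
t 40.13 pos [ 0.4643 -0.3284  0.0448] jawyaw -85.5 zaxis [-0.052  0.011 -0.999] q [-0.782  0.319  1.931 -0.035  0.937  0.732] F [-13.5  -1.2   7.6] T [-0.1   1.75 -0.09] op -0.003
```

View pics/w29.png

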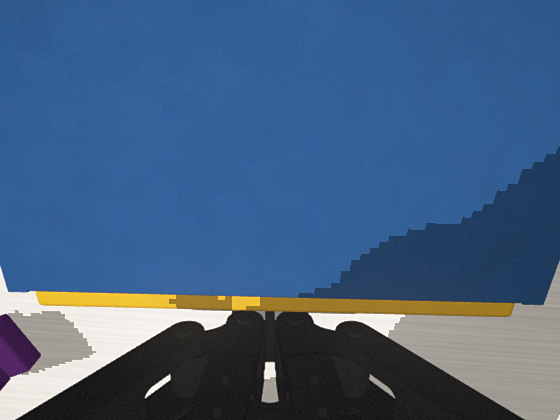

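Emit:
{"op": "move_arm", "data": {
  "linear": [
    [-0.01,0,0],
    [-0.02,0,0],
    [-0.03,0,0],
    [-0.03,0,0.01],
    [0,0,0.04],
    [0,0,0.04],
    [0,0,0.04],
    [0,0,0.04],
    [0,0,0.04]
  ],
  "twist": [
    [0,0,0],
    [0,0,0],
    [0,-1,0],
    [0,-1,0],
    [0,0,0],
    [0,0,0],
    [0,0,0],
    [0,0,0],
    [0,0,0]
  ]
}}

```text
time: 40.93
eef_pos: [0.3642, -0.3199, 0.2493]
tcp_rot: [0.999, 0.036, -0.01, -0.016]
contact_force: [1.0, -0.0, -0.3]
opening: 0.004
```

```bash
python3 - <<'E'
from hang import *
tool()
for n in ['top','side','wrist']:
    c=cam(n,n+'30.png');W=cloud(c);hsv=cv2.cvtColor(c['img'],cv2.COLOR_BGR2HSV)
    base=(abs(W[...,1]+.328)<.085)&(W[...,2]<.12)&(W[...,2]>-.02)&(W[...,0]>.4)
    y=base&(hsv[...,0]>15)&(hsv[...,0]<30)&(hsv[...,1]>110)&(W[...,0]<0.52)
    b=base&(hsv[...,0]>100)&(hsv[...,0]<130)&(hsv[...,1]>100)&(W[...,0]<.75)
    for l,m in (('y',y),('b',b)):
        P=W[m]
        if len(P)<10: print(n,l,len(P));continue
        u=(P[:,0]-.5885)*.99824+(P[:,1]+.3223)*.0593
        print(n,l,len(P),'own x pct',np.percentile(u,[1,10,50,90,99]).round(4),'z',np.percentile(P[:,2],[1,50,99]).round(3))
E
```

```text
t 40.93 pos [ 0.3642 -0.3199  0.2493] jawyaw -85.8 zaxis [-0.022  0.031 -0.999] q [-9.310e-01 -1.300e-01  2.002e+00  1.000e-03  1.308e+00  5.670e-01] F [ 1.  -0.  -0.3] T [-0.06 -0.05 -0.03] op 0.004
top y 269 own x pct [-0.1099 -0.1086 -0.1044 -0.0999 -0.0989] z [0.025 0.078 0.084]
top b 4400 own x pct [-0.0952 -0.0781 -0.0015  0.0794  0.0981] z [0.059 0.087 0.092]
side y 1530 own x pct [-0.114  -0.1131 -0.1117 -0.1065 -0.1021] z [0.001 0.048 0.081]
side b 5878 own x pct [-0.1    -0.0862 -0.0115  0.0731  0.0938] z [0.012 0.086 0.09 ]
wrist y 3773 own x pct [-0.1113 -0.1112 -0.1063 -0.1008 -0.0994] z [0.022 0.077 0.079]
wrist b 6556 own x pct [-0.0989 -0.097  -0.0885 -0.0803 -0.0782] z [0.083 0.085 0.087]
```

View pics/wrist30.png

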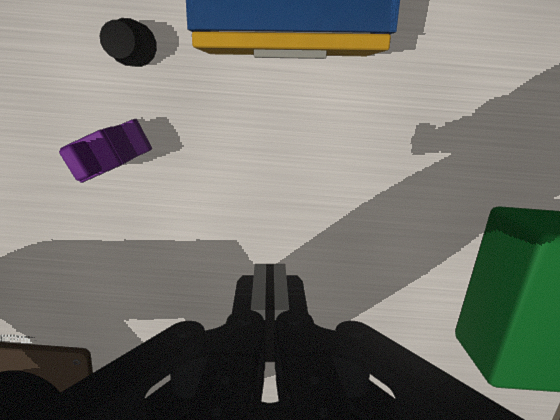

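View pics/side30.png

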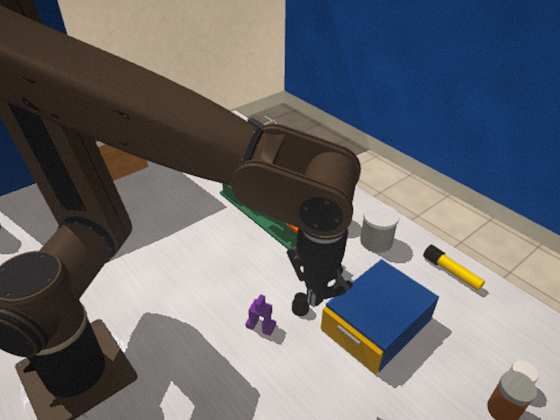

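Emit:
{"op": "move_arm", "data": {
  "linear": [
    [0,0,0.03],
    [0.01,0.02,0.03],
    [0.01,0.03,0.03],
    [0.01,0.03,0.02],
    [0,0.03,0],
    [0,0.03,0],
    [0,0.03,0],
    [0,0.03,0],
    [0,0.03,0],
    [0,0.03,0],
    [0,0,0],
    [0,0,0]
  ],
  "twist": [
    [-1,-1,0],
    [0,0,7],
    [0,0,7],
    [0,0,7],
    [0,0,7],
    [0,0,7],
    [0,0,7],
    [0,0,7],
    [0,0,7],
    [0,0,7],
    [0,0,7],
    [0,0,7]
  ]
}}

```text
time: 42.08
eef_pos: [0.3933, -0.0473, 0.3484]
tcp_rot: [0.749, 0.663, -0.004, -0.009]
contact_force: [0.4, -1.5, 0.2]
opening: 0.002
```

```bash
python3 - <<'E'
from hang import *
tool()
cam('wrist','w31.png');c=cam('top');cv2.imwrite('pics/t31.png',cv2.resize(c['img'][80:320,100:460],None,fx=2.2,fy=2.2,interpolation=cv2.INTER_CUBIC))
c=cam('side');cv2.imwrite('pics/s31.png',cv2.resize(c['img'][130:350,180:460],None,fx=2.6,fy=2.6,interpolation=cv2.INTER_CUBIC))
E
```

```text
t 42.08 pos [ 0.3933 -0.0473  0.3484] jawyaw -7.0 zaxis [-0.018  0.009 -1.   ] q [-3.780e-01 -4.250e-01  2.055e+00  2.000e-03  1.532e+00 -2.570e-01] F [ 0.4 -1.5  0.2] T [-0.02 -0.03 -0.05] op 0.002
```

View pics/w31.png

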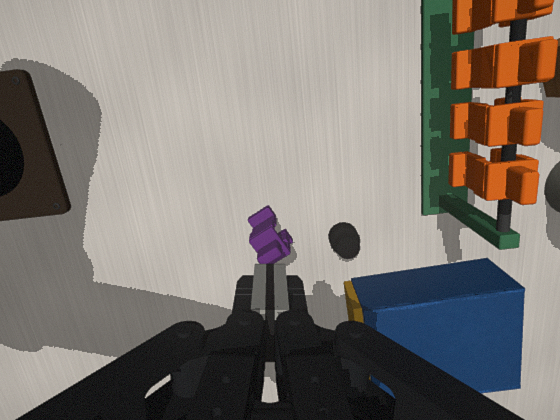

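View pics/t31.png

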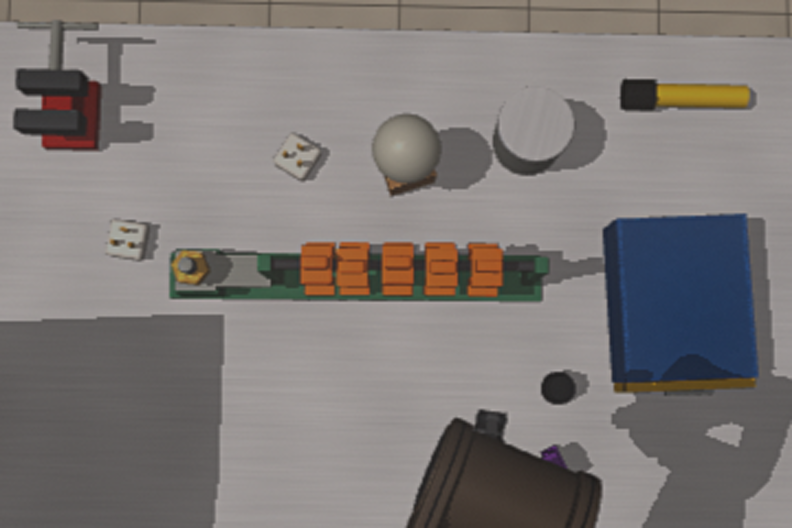

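View pics/s31.png

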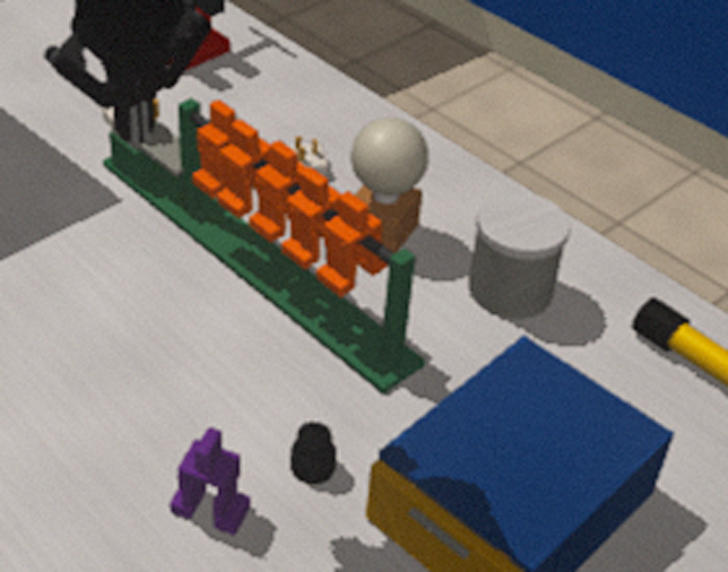

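```bash
python3 -c "
from plant import *
print(sign_off())"
```

```text
the job is handed in; nothing more can be done
None
```

The job is handed in at about 42 s on the clock. The nut is locked, all five orange hangers are on the rod, and the kit drawer is fully home.

- **Nut:** I ran the brass nut down clockwise and tightened it to about 0.58 N m. On release it sprang back about 13°. Its top then measured 106 mm, which puts it against the first nut.
- **Hangers:** Each of the five was lowered onto the rod until I felt contact, except the second, where only the final small push showed any force. The last one had been knocked about 5 cm, so I found it again before picking it up. The final pictures show all five between the posts with the rod through their gaps. The second one from the nut end leaned slightly when it was hung. The two nearest the nut ended up closer together than I placed them, but neither matters for the task.
- **Drawer:** I pushed it to a firm stop, reading about 22 N against the 4 to 6 N the catch needs. The back of its front now sits flush with the case face, with no 8 mm gap left.
- **Other objects:** The bulb, tin, adapter, plug tops and purple look-alike were not touched. I only checked them by eye in the last pictures, where they appear unmoved.

No check failed or disagreed beyond the camera calibration offsets of a few millimetres.

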